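Photograph the guarded specimen stands

ROBOT

A 6-joint arm with a two-finger parallel gripper is mounted at the origin on the work surface. World frame = base frame: x ahead of the robot, y to its left, z up, the work surface at z = 0. Lengths are in m, angles in degrees, forces in N, time in s.
With the tool pointing down it reaches from about 0.375 to 0.9 m from the base axis. Payload 3.1 kg.
Tool frame: the origin (TCP) lies on the centre line of the jaws, within the pads' length; the fingertips stand 25 mm ahead of it and the grasp point (between the pads) lies 6 mm ahead of it; z points along the fingers, y is the line along which they close (so a half turn about z gives the same grasp; the last joint's range is limited). The gripper opens to 87 mm and grips with 3 to 60 N. Pads are 19 mm wide; open, the fingers measure 117 mm over their backs; the gripper's body (75 mm by 190 mm) begins 51 mm behind the grasp point.
Start: joints at [-74.399, 30.224, 82.088, -0, 67.689, -10.227], TCP at [0.272, -0.563, 0.248] pointing down, gripper open.
Joint ranges: [-176.69, 176.69], [-43.24, 126.21], [12.49, 139.97], [-82, 262], [0, 151.66], [-163.58, 163.58]. Speed limits (degrees/s): [159.86, 159.86, 180, 180, 180, 180].

INTERFACE

Orientations are given as a 3x3 rotation matrix whose columns are the frame's x, y, z axes.
In Python, from rig import bot, cams, models gives the robot as it stands. The module is installed in compiled form; this text tells all that it offers.
- The arm moves only by the shell command python3 -m handwheel 'ROWS' [OPENING]. ROWS is JSON, a list of rows, each a list of 6 numbers: the shift along the world's x, y, z each as a share of 1 m, from -1 to 1, then the turn, a rotation vector about the world's x, y, z each as a share of 2 rad, from -1 to 1. In form: [[dx, dy, dz, wx, wy, wz], ...]. A call has exactly 8 rows; each row is the pose to reach, as a shift and turn from the pose commanded when the call began; what a row does not reach only later rows make up. A row lasts 1/12 s, in which the tool goes at most 41.7 mm and 7.16 degrees, less where a joint would pass 70% of its speed; a pose out of reach is approached as far as the arm can. A call with a number of a shift or a turn outside -1 to 1 is refused whole. A call with a gripper value outside its range is refused whole. OPENING is the opening, from -1 (shut) to 1 (fully open), so that 0 is half open, set as the call begins (- or left out, the last holds). The fingers move at their own pace and stop on an object; the grip force is fixed at half the most. Time passes only in rows, so rows that repeat a pose let the fingers close, or fill a call up. It gives the time, the measured TCP pose, the force, the opening and the grip force at its end, in the units of the state.
- bot.read_state(): the state, without advancing time (a new reading comes with each control period).
- cams.capture(name): name is "side" or "top"; returns (picture, depth): 420x560x3 uint8, blue, green, red; 420x560 float32, m along the optical axis (not along the pixel's ray), 0 where there is no reading.
- cams.calibration(name): a dict with "mtx" (3x3 intrinsics, pixels), "R" (3x3) and "t" (3): a world point X has camera coordinates R X + t. Camera axes: x right, y down, z forward; pixel columns grow to the right and rows downward; lengths in m; the calibration is good to about 2 mm. A picture is of the moment at which its call begins. calibration takes no time and is no camera call.
- bot.hand_in(): hands the job in; it is judged then, once.
Trained networks look in the newest picture that a camera, given by its name, has taken for a name from the list of things; names that differ only in an ending like _2 or _b are one class to them, and where a whole thing is asked for, a point or a joint stands for the part that bears it (a point fixed in the world has none). Each returns a list of dicts, best first, with "conf" (0 to 1); they miss things now and then, are a little off and sometimes report something else, mostly with a low value. They report only what shows in the picture. A call takes as long as a camera call. They do not tell look-alikes from the thing itself.
- models.spot_in(query, camera): "position" ([column, row] in pixels, amid what is visible of it).
- models.tip_of(query, camera): "position" ([column, row] in pixels: a listed point, or the origin of a listed thing).
The state is a dict: "time_s": time; "joint_positions": joint angles; "qvel": joint speeds; "tau": joint torques, N m; "position": TCP position; "tcp_rot": TCP orientation; "force": force on the tool from outside, world axes, zero at the start; "moment": the same for the moment, N m; "opening": opening from 0.0 (shut) to 1.0 (fully open); "grasp_force": force on a finger pad.
Only numpy, scipy, OpenCV 4.12 (cv2) and the standard library are available. Lean on these libraries where they do the work, as an engineer would, in place of code of your own. Each camera call takes 0.05 s, during which the arm holds its last target. There are 200 camera calls.

TASK

Slide the stage plate sideways, without lifting it, from the photo mark in front of the macro camera to the plain loading mark. Take every specimen stand out of the rack, turning each so that its foot passes through the slot in the steel guard, and stand it upright on the plate's black mat while the plate is on the loading mark. Then slide the loaded plate back, square within the photo mark, and press the shutter button fully down and let it go. Finally slide the plate with its stands clear of the lens, square onto the loading mark again; leave the other things on the bench alone.

Things in the scene. Friction and masses are not known exactly. Their poses are not given: they have to be found in the camera images.
- rack: fixed grey rack 140 (x) x 310 (y) x 50 mm high: its floor is 6 mm thick, and a flat steel guard lies over it from 44 to 50 mm above the bench. The guard has three slots side by side, 95 mm apart in y, each running along x. Origin under its centre, on the bench
- bay1 (a point): centre of one slot of the rack's guard, at the guard's upper face (z about 50 mm); x runs along the slot. The slot is 94 mm long in x and 42 mm wide in y (the slot at the rack's -y end)
- bay2 (a point): centre of one slot of the rack's guard, at the guard's upper face (z about 50 mm); x runs along the slot. The slot is 94 mm long in x and 42 mm wide in y (the middle slot)
- bay3 (a point): centre of one slot of the rack's guard, at the guard's upper face (z about 50 mm); x runs along the slot. The slot is 94 mm long in x and 42 mm wide in y (the slot at the rack's +y end)
- stand1_mid (a point): specimen stand, 98 mm tall, 160 g: steel foot bar 80 (x) x 30 x 12 mm, round stem 16 mm across, square grip block 28 x 28 x 28 mm on top, square to the foot, with a 6 mm ridge on it along the foot. Point on the stem axis, 50 mm above the underside; block centre 34 mm higher. z up the stem. Starts in a rack bay, foot under the guard, more or less across the slot. May be absent
- stand2_mid (a point): specimen stand, 98 mm tall, 160 g: steel foot bar 80 (x) x 30 x 12 mm, round stem 16 mm across, square grip block 28 x 28 x 28 mm on top, square to the foot, with a 6 mm ridge on it along the foot. Point on the stem axis, 50 mm above the underside; block centre 34 mm higher. z up the stem. Starts in a rack bay, foot under the guard, more or less across the slot. May be absent
- stand3_mid (a point): specimen stand, 98 mm tall, 160 g: steel foot bar 80 (x) x 30 x 12 mm, round stem 16 mm across, square grip block 28 x 28 x 28 mm on top, square to the foot, with a 6 mm ridge on it along the foot. Point on the stem axis, 50 mm above the underside; block centre 34 mm higher. z up the stem. Starts in a rack bay, foot under the guard, more or less across the slot. May be absent
- plate: loose aluminium stage plate 170 (x) x 200 (y) x 10 mm, 0.6 kg, that slides on the bench; origin under its centre, z up. A black rubber mat 100 (x) x 190 (y) x 2 mm covers its part away from the robot; an upright black handle is on its near edge
- plate_handle (a point): centre of the upright part of the plate's black handle: a block 16 mm thick (x), 70 mm long (y), from 10 to 62 mm above the bench; this point is 40 mm above the bench, 68 mm from the plate's centre towards -x of the plate
- plate_mat (a point): centre of the black mat's upper face, 12 mm above the bench, axes as the plate's; the mat reaches 50 mm either way in x and 95 mm in y
- load_mark: the loading mark: a rectangle of pale tape flat on the bench with nothing behind it, 178 (x) x 208 (y) mm inside the tape, so the plate fits inside with 4 mm to spare all round. Origin at its centre, x and y as the plate's when squarely placed
- photo_station: the photo mark: a like rectangle of pale tape, 178 x 208 mm inside, with the black macro camera on its low stand behind it (lens front about 0.3 m beyond the mark's centre along x, up to 0.21 m high). Origin at the mark's centre, x towards the camera
- shutter (a joint): the shutter button's travel in m: 0 up, 0.006 fully down; it springs back, and takes about 4 N to hold fully down
- shutter_top (a point): centre of the top of the round black shutter button, 38 mm across, in its small grey housing behind the two marks; it is pressed straight down
- jar: bystander, to be left alone: a small jar, 60 mm across, 85 mm high; origin under its centre
- rinse: bystander, to be left alone: a white bottle, 52 mm across, 130 mm high; origin under its centre
- scale: bystander, to be left alone: a flat white L-shaped photo scale, arms 150 mm long and 30 mm wide, 5 mm thick, origin in the middle of one arm
- dish: bystander, to be left alone: a shallow glass dish, 90 mm across; origin under its centre
Mind the look-alikes: they are no part of the job. Leave any blue look-alike of the part that bears stand2_mid alone.

How it is judged:
By the outcome, as a careful person would: the job done as asked, in the order asked, and still so for the second after the job is handed in, with the robot touching nothing.
Of stand1, stand2, stand3 only 2 to 3 are there at a start; the rules pass over those that are not, and their reading is None.
At some moment in a run one of plate may be knocked a few centimetres aside while the robot is not near it.
It also fails if it takes over 210 s, if anything falls off the work surface, if the arm or the gripper's body presses on something with over 40 N, if the wrist force passes 120 N, or if a joint passes its speed limit or range.

## Working session

There is one attempt and no reset: what is moved stays moved. The work goes in short steps, Python scripts to look and compute and a shell command to move; the robot and the scene stay as the last step left them, time stands still between calls to the robot, and variables do not carry over. Pictures are saved under pics/ and viewed, at most 14 in all, crops included, and the job is handed in when it is done.

```bash
mkdir -p pics && cat > h.py <<'E'
import numpy as np, cv2
from rig import bot,cams,models
def px2w(cam,uv,z):
    c=cams.calibration(cam);K,R,t=map(np.array,(c["mtx"],c["R"],c["t"]))
    d=R.T@np.linalg.inv(K)@np.array([uv[0],uv[1],1.]);o=-R.T@t
    return o+d*(z-o[2])/d[2]
def w2px(cam,X):
    c=cams.calibration(cam);K,R,t=map(np.array,(c["mtx"],c["R"],c["t"]))
    p=K@(R@np.array(X)+t);return p[:2]/p[2]
def cloud(cam,dep):
    c=cams.calibration(cam);K,R,t=map(np.array,(c["mtx"],c["R"],c["t"]))
    v,u=np.mgrid[:dep.shape[0],:dep.shape[1]]
    P=np.stack([(u-K[0,2])/K[0,0]*dep,(v-K[1,2])/K[1,1]*dep,dep],-1)
    W=(P-t)@R; W[dep==0]=np.nan; return W
def tri(uvs):
    A=[];b=[]
    for cam,uv in uvs:
        c=cams.calibration(cam);K,R,t=map(np.array,(c["mtx"],c["R"],c["t"]))
        o=-R.T@t;d=R.T@np.linalg.inv(K)@np.array([uv[0],uv[1],1.]);d/=np.linalg.norm(d)
        M=np.eye(3)-np.outer(d,d);A.append(M);b.append(M@o)
    return np.linalg.lstsq(np.vstack(A),np.hstack(b),rcond=None)[0]
E
python3 - <<'E'
from h import *
np.set_printoptions(precision=3,suppress=True)
for c in("top","side"):
    im,d=cams.capture(c);cv2.imwrite(f"pics/{c}0.png",im);np.save(f"{c}0.npy",d)
    k=cams.calibration(c);print(c,(-np.array(k["R"]).T@np.array(k["t"])), np.array(k["R"])[2])
Z=dict(stand1_mid=.056,stand2_mid=.056,stand3_mid=.056,plate_handle=.04,plate_mat=.012,load_mark=0,photo_station=0,shutter_top=None,rack=0,bay1=.05,bay2=.05,bay3=.05,plate=0,jar=0,rinse=0,scale=0,dish=0)
for q,z in Z.items():
    for c in("top","side"):
        r=models.tip_of(q,c)[:4]
        print(q,c,[(round(x["conf"],2),np.round(x["position"]).astype(int).tolist(),np.round(px2w(c,x["position"],z or .05)[:2],3).tolist()) for x in r])
print(bot.read_state())
E
```

```text
top [0.257 0.082 1.552] [ 0.179 -0.019 -0.984]
side [0.256 1.12  1.083] [ 0.173 -0.703 -0.69 ]
stand1_mid top []
stand1_mid side []
stand2_mid top [(0.7, [127, 275], [0.324, 0.493]), (0.61, [158, 214], [0.504, 0.416])]
stand2_mid side [(0.66, [252, 298], [0.505, 0.412]), (0.64, [316, 342], [0.326, 0.496])]
stand3_mid top [(0.71, [190, 214], [0.505, 0.323])]
stand3_mid side [(0.56, [250, 304], [0.504, 0.429]), (0.54, [258, 272], [0.513, 0.328])]
plate_handle top [(0.59, [305, 229], [0.471, -0.012])]
plate_handle side [(0.77, [300, 196], [0.469, 0.0])]
plate_mat top [(0.74, [300, 197], [0.571, 0.002])]
plate_mat side []
load_mark top []
load_mark side []
photo_station top []
photo_station side [(0.47, [267, 252], [0.506, 0.252])]
shutter_top top []
shutter_top side [(0.49, [232, 198], [0.665, 0.065])]
rack top [(0.81, [191, 220], [0.488, 0.321])]
rack side [(0.59, [261, 288], [0.491, 0.374])]
bay1 top [(0.76, [221, 213], [0.511, 0.235]), (0.68, [155, 218], [0.493, 0.427]), (0.57, [188, 220], [0.489, 0.329])]
bay1 side [(0.93, [262, 276], [0.498, 0.335]), (0.83, [267, 251], [0.508, 0.24
[... 1058 characters left out ...]
, [178, 268], [0.347, 0.351]), (0.35, [159, 214], [0.503, 0.415])]
scale side [(0.98, [316, 301], [0.349, 0.381])]
dish top [(0.62, [412, 154], [0.704, -0.331])]
dish side []
{'time_s': 1.8, 'joint_positions': array([-74.398,  30.224,  82.087,  -0.001,  67.688, -10.228]), 'qvel': array([ 0.064,  0.107, -0.028, -0.024, -0.045,  0.099]), 'tau': array([  0.001, -44.   , -17.698,   0.063,   0.05 ,   0.   ]), 'position': array([ 0.272, -0.563,  0.248]), 'tcp_rot': array([[ 0.9  ,  0.436, -0.   ],
       [ 0.436, -0.9  , -0.   ],
       [-0.   ,  0.   , -1.   ]]), 'force': array([-0.765, -0.362, -0.274]), 'moment': array([-0.006,  0.084, -0.044]), 'grasp_force': 0.0, 'opening': 0.9978211430613347}
```

```bash
python3 - <<'E'
import cv2
a=cv2.imread("pics/top0.png");cv2.imwrite("pics/t1.png",cv2.resize(a[90:330,100:440],None,fx=2.3,fy=2.3,interpolation=cv2.INTER_CUBIC))
a=cv2.imread("pics/side0.png");cv2.imwrite("pics/s1.png",cv2.resize(a[80:370,120:420],None,fx=2,fy=2,interpolation=cv2.INTER_CUBIC))
E
```

```text
(no output)
```

View pics/t1.png

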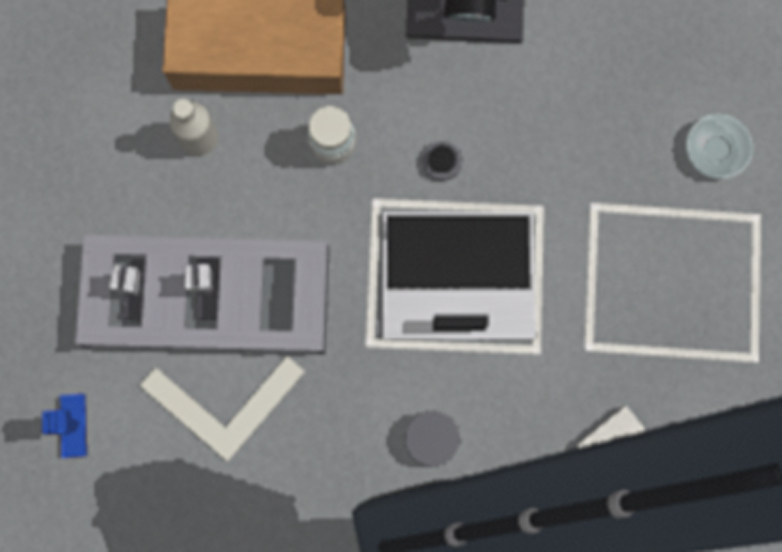

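View pics/s1.png

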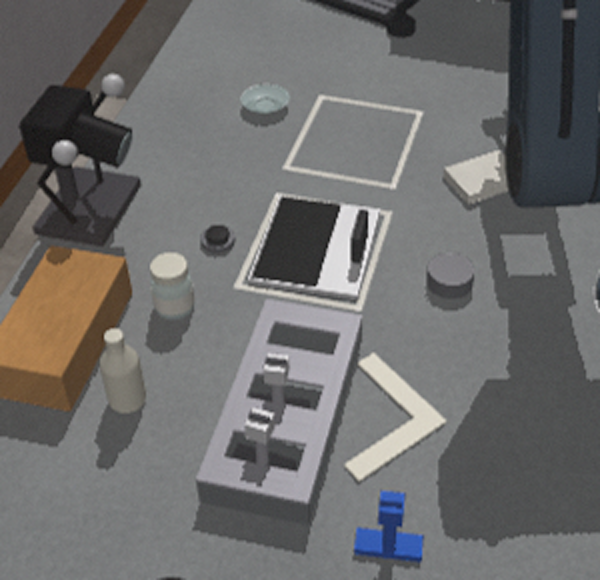

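The top view shows the plate (mat centre at crop 458,252) inside the photo mark, with the empty loading mark at crop (673,281). The shutter button is at crop (440,158). There are two steel stands, in bays 2 and 3, with blocks at crop (198,277) and (125,278). The side view agrees, and the blue look-alike stands clear of the rack.

```bash
cat >> h.py <<'E'
def ortho(im,z,cam="top",x0=.40,x1=.75,y0=-.45,y1=.5,s=1000):
    # rows: x decreasing, cols: y decreasing
    c=[(x1,y1),(x1,y0),(x0,y0),(x0,y1)]
    src=np.float32([w2px(cam,(a,b,z)) for a,b in c]);W=(y1-y0)*s;H=(x1-x0)*s
    M=cv2.getPerspectiveTransform(src,np.float32([(0,0),(W,0),(W,H),(0,H)]))
    return cv2.warpPerspective(im,M,(int(round(W)),int(round(H))),flags=cv2.INTER_CUBIC)
def rect(mask,x1=.75,y1=.5,s=1000,amin=5000):
    out=[]
    for c in cv2.findContours(mask.astype(np.uint8),cv2.RETR_CCOMP,cv2.CHAIN_APPROX_NONE)[0]:
        if cv2.contourArea(c)>amin:
            (u,v),(w,h),a=cv2.minAreaRect(c);a=a if a<45 else a-90
            out.append(dict(x=round(x1-v/s,4),y=round(y1-u/s,4),w=round(w),h=round(h),yaw=round(-a,2)))
    return out
E
python3 - <<'E'
from h import *
np.set_printoptions(precision=3,suppress=True)
im=cv2.imread("pics/top0.png");d=np.load("top0.npy")
g=ortho(im,0).min(2); print("tape+",rect(g>150))
g2=ortho(im,.012).max(2); m=(g2<60);print("dark",rect(m,amin=3000))
W=cloud("top",d)
S=cloud("side",np.load("side0.npy"))
for n,C in(("top",W),("side",S)):
  for nm,(cx,cy) in dict(b3=(.504,.414),b2=(.505,.323)).items():
    P=C[(abs(C[...,0]-cx)<.05)&(abs(C[...,1]-cy)<.045)]
    Q=P[P[:,2]>.068];T=P[P[:,2]>.092]
    print(n,nm,len(Q),len(T),Q.max(0),Q.min(0),T.mean(0) if len(T) else 0, cv2.minAreaRect(np.float32(T[:,:2]*1000)) if len(T)>5 else 0)
    G=P[(P[:,2]>.045)&(P[:,2]<.055)];print(" guard z",np.median(G[:,2]))
  P=C[(abs(C[...,0]-.68)<.04)&(abs(C[...,1]-.05)<.05)];Q=P[P[:,2]>.015]
  print(n,"shutter",len(Q),Q.mean(0),Q.max(0),Q.min(0))
  P=C[(abs(C[...,0]-.46)<.04)&(abs(C[...,1]-.0)<.06)];Q=P[P[:,2]>.04]; print("handle",Q.mean(0),Q.max(0),Q.min(0))
# rack guard slots
g=ortho(im,.05).max(2);cv2.imwrite("pics/gd.png",g)
for c in (.235,.329,.427):
  print(px2w("top",w2px("top",(.5,c,.05)),.05))
E
```

```text
tape+ [{'x': 0.5358, 'y': 0.008, 'w': 233, 'h': 203, 'yaw': -1.22}, {'x': 0.5376, 'y': 0.0103, 'w': 178, 'h': 207, 'yaw': 0.36}, {'x': 0.5344, 'y': -0.281, 'w': 233, 'h': 203, 'yaw': -2.65}, {'x': 0.5343, 'y': -0.2811, 'w': 207, 'h': 177, 'yaw': -2.54}]
dark [{'x': 0.5655, 'y': 0.0058, 'w': 93, 'h': 184, 'yaw': 1.32}]
top b3 131 113 [0.521 0.434 0.116] [0.491 0.404 0.074] [0.505 0.419 0.105] ((506.0349426269531, 419.16790771484375), (28.696256637573242, 29.13591194152832), 84.87605285644531)
 guard z 0.0502801649330612
top b2 121 107 [0.524 0.344 0.117] [0.494 0.315 0.075] [0.509 0.329 0.105] ((509.4625549316406, 329.57366943359375), (28.739498138427734, 27.785539627075195), 3.3282828330993652)
 guard z 0.05015570021855853
top shutter 148 [0.689 0.028 0.021] [0.714 0.053 0.032] [0.663 0.004 0.015]
handle [0.468 0.002 0.059] [0.477 0.038 0.071] [ 0.46  -0.031  0.041]
side b3 207 155 [0.522 0.438 0.114] [0.492 0.403 0.069] [0.506 0.425 0.104] ((505.904541015625, 421.38800048828125), (33.35309600830078, 29.146902084350586), 82.3307113647461)
 guard z 0.05069340207931836
side b2 179 131 [0.525 0.349 0.115] [0.495 0.315 0.068] [0.509 0.335 0.105] ((510.21197509765625, 331.9335632324219), (27.761249542236328, 33.292869567871094), 5.468673229217529)
 guard z 0.05065110447831041
side shutter 105 [0.691 0.033 0.021] [0.716 0.054 0.029] [0.67  0.009 0.015]
handle [0.468 0.012 0.058] [0.479 0.041 0.068] [ 0.46  -0.038  0.041]
[0.5   0.235 0.05 ]
[0.5   0.329 0.05 ]
[0.5   0.427 0.05 ]
```

```bash
python3 - <<'E'
from h import *
np.set_printoptions(precision=3,suppress=True)
for n in("top","side"):
  C=cloud(n,np.load(n+"0.npy"))
  m=(abs(C[...,2]-.05)<.007)&(C[...,0]>.38)&(C[...,0]<.6)&(C[...,1]>.14)
  m=cv2.morphologyEx(m.astype(np.uint8),cv2.MORPH_OPEN,np.ones((2,2)))>0
  k=cv2.connectedComponentsWithStats(m.astype(np.uint8));l=1+np.argmax(k[2][1:,4]);P=C[k[1]==l]
  print(n,cv2.minAreaRect(np.float32(P[:,:2]*1000)),P[:,2].mean())
  for (a,b,nm) in((.35,.05,"cyl"),(.34,-.19,"box")):
    P=C[(abs(C[...,0]-a)<.07)&(abs(C[...,1]-b)<.07)&(C[...,2]>.01)&(C[...,2]<.2)];print(nm,len(P),P.min(0),P.max(0))
  # slots: holes in guard near bays
  m=(C[...,2]<.03)&(C[...,0]>.43)&(C[...,0]<.58)&(C[...,1]>.19)&(C[...,1]<.46)
  k=cv2.connectedComponentsWithStats(m.astype(np.uint8))
  for l in range(1,k[0]):
    if k[2][l,4]>30:
      v,u=np.where(k[1]==l);E=np.array([px2w(n,p,.05)[:2] for p in zip(u,v)]);print("slot",E.min(0),E.max(0))
print(px2w("top",(100+440/2.3,90+157/2.3),.035),px2w("side",(120+216/2,80+235/2),.035))
E
python3 -m handwheel '[[0.05,0.14,0,0,0,0.573],[0.08,0.28,0,0,0,0.573],[0.12,0.4,0,0,0,0.573],[0.19,0.565,0,0,0,0.573],[0.19,0.565,0,0,0,0.573],[0.19,0.565,0,0,0,0.573],[0.19,0.565,0,0,0,0.573],[0.19,0.565,0,0,0,0.573]]' 0
```

```text
top ((497.4618835449219, 329.6434326171875), (308.7840270996094, 138.12246704101562), 89.66765594482422) nan
cyl 457 [0.287 0.003 0.01 ] [0.417 0.07  0.042]
box 202 [ 0.317 -0.238  0.01 ] [ 0.378 -0.151  0.031]
slot [0.453 0.405] [0.545 0.445]
slot [0.453 0.31 ] [0.545 0.351]
slot [0.452 0.215] [0.544 0.256]
slot [0.424 0.26 ] [0.429 0.448]
side ((498.5140075683594, 312.2771911621094), (353.6961975097656, 137.4129180908203), 89.48661804199219) nan
cyl 404 [0.288 0.001 0.01 ] [0.357 0.074 0.036]
box 466 [ 0.27  -0.259  0.01 ] [ 0.367 -0.147  0.028]
slot [0.453 0.225] [0.545 0.256]
slot [0.422 0.225] [0.43  0.487]
slot [0.513 0.314] [0.545 0.351]
slot [0.454 0.314] [0.503 0.352]
slot [0.454 0.409] [0.546 0.447]
[0.686 0.031 0.035] [0.684 0.051 0.035]
time_s: 2.47
position: [0.3772, -0.2444, 0.2478]
tcp_rot: [[0.114, 0.993, 0.001], [0.993, -0.114, -0.001], [-0.0, 0.001, -1.0]]
force: [-0.1, 0.8, -1.0]
opening: 0.531
grasp_force: 0.0
```

```bash
python3 -m handwheel '[[0.091,0.246,0,0,0,0.05],[0.091,0.246,0,0,0,0.05],[0.091,0.246,0,0,0,0.05],[0.091,0.246,0,0,0,0.05],[0.091,0.246,0,0,0,0.05],[0.091,0.246,0,0,0,0.05],[0.091,0.246,0,0,0,0.05],[0.091,0.246,0,0,0,0.05]]'
```

```text
time_s: 3.13
position: [0.4687, 0.003, 0.2478]
tcp_rot: [[0.015, 1.0, 0.001], [1.0, -0.015, 0.001], [0.001, 0.001, -1.0]]
force: [-0.6, -0.4, 0.3]
opening: 0.501
grasp_force: 0.0
```

```bash
python3 -m handwheel '[[0,0,-0.04,0,0,0.018],[0,0,-0.08,0,0,0.018],[0,0,-0.12,0,0,0.018],[0,0,-0.15,0,0,0.018],[0,0,-0.175,0,0,0.018],[0,0,-0.195,0,0,0.018],[0,0,-0.20,0,0,0.018],[0,0,-0.20,0,0,0.018]]'; python3 -m handwheel '[[0,0,0,0,0,0],[0,0,0,0,0,0],[0,0,0,0,0,0],[0,0,0,0,0,0],[0,0,0,0,0,0],[0,0,0,0,0,0],[0,0,0,0,0,0],[0,0,0,0,0,0]]' -1; python3 - <<'E'
from h import *
im,d=cams.capture("top");cv2.imwrite("pics/t2.png",im)
print(rect(ortho(im,.012).max(2)<60,amin=3000))
g=ortho(im,.010,x0=.42,x1=.66,y0=-.15,y1=.17,s=2500);cv2.imwrite("pics/t2o.png",g)
E
```

```text
time_s: 3.8
position: [0.4671, -0.0009, 0.0464]
tcp_rot: [[-0.015, 1.0, -0.003], [1.0, 0.015, 0.001], [0.001, -0.003, -1.0]]
force: [0.3, -0.6, 0.1]
opening: 0.502
grasp_force: 0.0
time_s: 4.47
position: [0.468, -0.0002, 0.0484]
tcp_rot: [[-0.017, 1.0, 0.001], [1.0, 0.017, -0.0], [-0.0, 0.001, -1.0]]
force: [-1.4, 0.4, 6.8]
opening: 0.182
grasp_force: 30.0
[{'x': 0.5085, 'y': -0.006, 'w': 215, 'h': 218, 'yaw': -0.0}]
```

View pics/t2o.png

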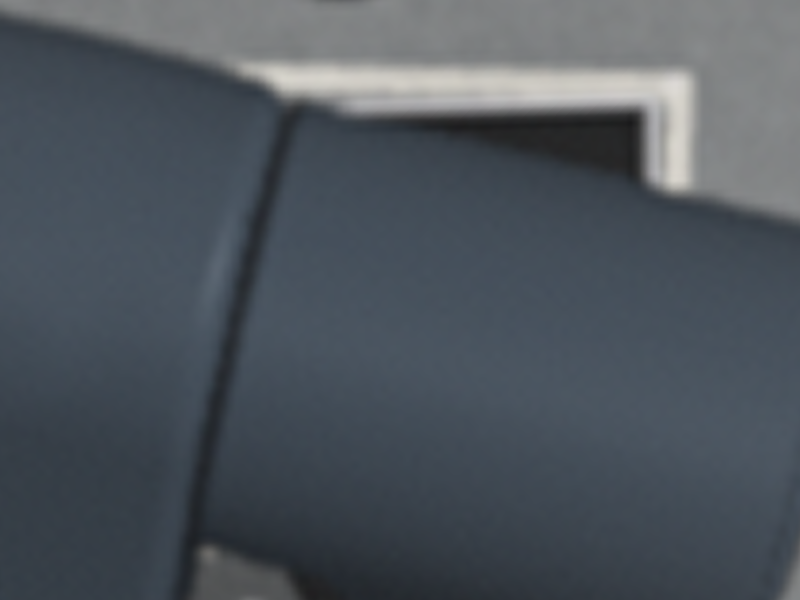

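```bash
python3 -m handwheel '[[0,-0.01,0,0,0,-0.004],[0,-0.03,0,0,0,-0.008],[0,-0.05,0,0,0,-0.012],[0,-0.07,0,0,0,-0.016],[0,-0.09,0,0,0,-0.02],[0,-0.11,0,0,0,-0.024],[0,-0.13,0,0,0,-0.028],[0,-0.15,0,0,0,-0.031]]'; python3 -m handwheel '[[0,-0.02,0,0,0,0],[-0.001,-0.04,0,0,0,0],[-0.001,-0.06,0,0,0,0],[-0.001,-0.08,0,0,0,0],[-0.001,-0.10,0,0,0,0],[-0.001,-0.118,0,0,0,0],[-0.001,-0.128,0,0,0,0],[-0.001,-0.13,0,0,0,0]]'; python3 -m handwheel '[[0,0,0,0,0,0],[0,0,0,0,0,0],[0,0,0,0,0,0],[0,0,0,0,0,0],[0,0,0,0,0,0],[0,0,0,0,0,0],[0,0,0,0,0,0],[0,0,0,0,0,0]]' 0;  python3 -m handwheel '[[0,0,0.03,0,0,0],[0,0,0.07,0,0,0],[0,0,0.11,0,0,0],[0,0,0.15,0,0,0],[0,0.04,0.18,0,0,0],[0,0.08,0.18,0,0,0],[0,0.12,0.18,0,0,0],[0,0.16,0.18,0,0,0]]'; python3 -m handwheel '[[0,0.04,0,0,0,0],[0,0.08,0,0,0,0],[0,0.12,0,0,0,0],[0,0.16,0,0,0,0],[0,0.20,0,0,0,0],[0,0.24,0,0,0,0],[0,0.28,0,0,0,0],[0,0.32,0,0,0,0]]' 
python3 - <<'E'
from h import *
im,d=cams.capture("top");cv2.imwrite("pics/t3.png",im)
print(rect(ortho(im,.012,y1=-.1)[:, :].max(2)<60,y1=-.1,amin=3000), rect(ortho(im,0).min(2)>150))
g=ortho(im,.0,x0=.42,x1=.66,y0=-.44,y1=-.12,s=2500);cv2.imwrite("pics/t3o.png",g)
E
```

```text
time_s: 5.18
position: [0.467, -0.1491, 0.0484]
tcp_rot: [[0.044, 0.999, -0.002], [0.999, -0.044, 0.002], [0.002, -0.002, -1.0]]
force: [0.9, 7.7, 9.0]
opening: 0.182
grasp_force: 30.2
time_s: 5.85
position: [0.4669, -0.2807, 0.0484]
tcp_rot: [[0.047, 0.999, 0.0], [0.999, -0.047, 0.001], [0.001, 0.0, -1.0]]
force: [2.0, 6.2, 8.3]
opening: 0.18
grasp_force: 30.0
time_s: 6.52
position: [0.4669, -0.28, 0.0475]
tcp_rot: [[0.046, 0.999, -0.0], [0.999, -0.046, 0.0], [0.0, -0.0, -1.0]]
force: [-0.2, 0.9, 0.2]
opening: 0.496
grasp_force: 0.0
time_s: 7.18
position: [0.4669, -0.1209, 0.2287]
tcp_rot: [[0.048, 0.999, 0.002], [0.999, -0.048, -0.001], [-0.001, 0.002, -1.0]]
force: [1.2, 0.3, 0.3]
opening: 0.503
grasp_force: 0.0
time_s: 7.85
position: [0.4663, 0.1999, 0.2276]
tcp_rot: [[0.046, 0.999, -0.0], [0.999, -0.046, -0.0], [-0.0, -0.0, -1.0]]
force: [1.5, -0.4, 0.8]
opening: 0.496
grasp_force: 0.0
[{'x': 0.5647, 'y': -0.2799, 'w': 184, 'h': 94, 'yaw': -2.08}] [{'x': 0.5361, 'y': 0.008, 'w': 232, 'h': 203, 'yaw': -1.21}, {'x': 0.5361, 'y': 0.0081, 'w': 208, 'h': 178, 'yaw': -1.08}, {'x': 0.5344, 'y': -0.281, 'w': 232, 'h': 202, 'yaw': -2.7}, {'x': 0.5336, 'y': -0.2782, 'w': 212, 'h': 176, 'yaw': -2.6}]
```

View pics/t3o.png

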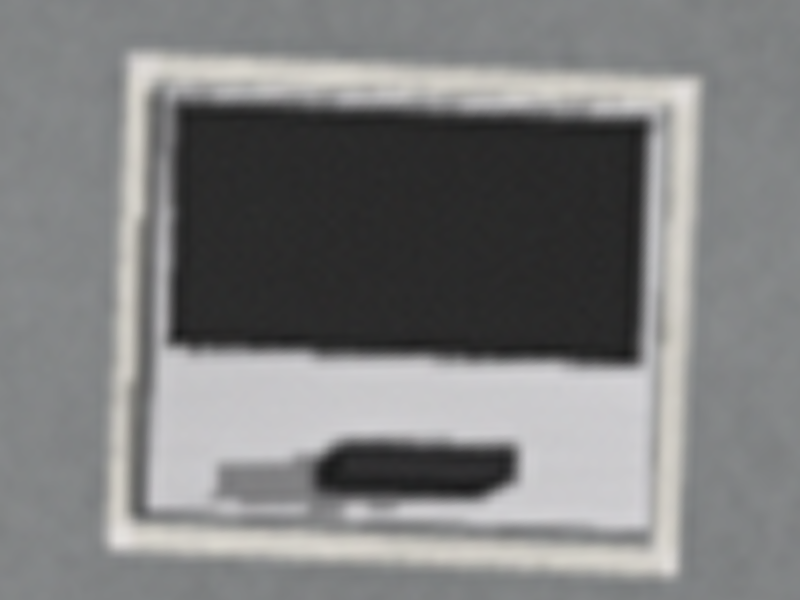

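The plate lies inside the loading-mark tape on all four sides. Next is the bay 2 stand.

```bash
python3 -m handwheel '[[0.02,0.04,0,0,0,0.03],[0.03,0.08,0,0,0,0.058],[0.043,0.12,0,0,0,0.058],[0.043,0.13,-0.02,0,0,0.058],[0.043,0.13,-0.06,0,0,0.058],[0.043,0.13,-0.09,0,0,0.058],[0.043,0.13,-0.12,0,0,0.058],[0.043,0.13,-0.131,0,0,0.058]]' 0.5;  python3 -m handwheel '[[0,0,0,0,0,0],[0,0,0,0,0,0],[0,0,0,0,0,0],[0,0,0,0,0,0],[0,0,0,0,0,0],[0,0,0,0,0,0],[0,0,0,0,0,0],[0,0,0,0,0,0]]' -1; python3 -m handwheel '[[0,0,0.003,0,0,0],[0,0,0.006,0,0,0],[0,0,0.01,0,0,0],[0,0,0.01,0,0,0],[-0.005,0,0.01,0,0,0],[-0.01,0,0.01,0,0,0],[-0.01,0,0.01,0,0,0],[-0.01,0,0.01,0,0,0]]'
```

```text
time_s: 8.57
position: [0.507, 0.3267, 0.0923]
tcp_rot: [[-0.07, 0.997, -0.007], [0.998, 0.07, -0.003], [-0.003, -0.008, -1.0]]
force: [-1.8, 0.2, 0.7]
opening: 0.749
grasp_force: 0.0
time_s: 9.23
position: [0.5102, 0.3281, 0.0976]
tcp_rot: [[-0.07, 0.998, 0.001], [0.998, 0.07, 0.0], [0.0, 0.001, -1.0]]
force: [-1.7, 0.0, 6.0]
opening: 0.319
grasp_force: 30.0
time_s: 9.9
position: [0.499, 0.3279, 0.1063]
tcp_rot: [[-0.07, 0.998, -0.001], [0.998, 0.07, -0.0], [-0.0, -0.001, -1.0]]
force: [0.5, -0.4, -1.4]
opening: 0.316
grasp_force: 30.0
```

```bash
python3 -m handwheel '[[0,0.002,0,0,0,0.055],[0,0.002,0,0,0,0.11],[0,0.002,0,0,0,0.165],[0,0.002,0,0,0,0.22],[0,0.002,0,0,0,0.275],[0,0.002,0,0,0,0.33],[0,0.002,0,0,0,0.375],[0,0.002,0,0,0,0.375]]'; python3 -m handwheel '[[0,0,0,0,0,0.055],[0,0,0,0,0,0.11],[0,0,0,0,0,0.165],[0,0,0,0,0,0.22],[0,0,0,0,0,0.275],[0,0,0,0,0,0.33],[0,0,0,0,0,0.375],[0,0,0,0,0,0.375]]'; python3 - <<'E'
from h import *
im,d=cams.capture("side");cv2.imwrite("pics/s4.png",cv2.resize(im[220:340,180:320],None,fx=5,fy=5,interpolation=cv2.INTER_CUBIC));print(bot.read_state()["moment"])
E
```

```text
time_s: 10.57
position: [0.4999, 0.33, 0.1064]
tcp_rot: [[-0.732, 0.681, 0.0], [0.681, 0.732, -0.0], [-0.0, -0.0, -1.0]]
force: [-0.1, 0.5, -2.9]
opening: 0.32
grasp_force: 30.0
time_s: 11.23
position: [0.5, 0.33, 0.1065]
tcp_rot: [[-1.0, 0.002, 0.0], [0.002, 1.0, 0.0], [-0.0, 0.0, -1.0]]
force: [-0.5, 0.3, -1.7]
opening: 0.321
grasp_force: 30.0
[ 0.12906201 -0.15700607  0.01917532]
```

View pics/s4.png

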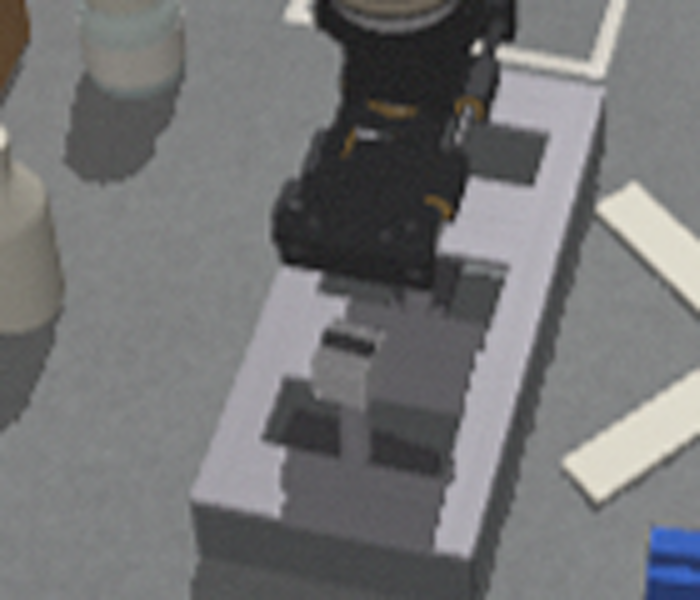

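```bash
python3 -m handwheel '[[0,0,0.005,0,0,0],[0,0,0.01,0,0,0],[0,0,0.014,0,0,0],[0,0,0.018,0,0,0],[0,0,0.022,0,0,0],[0,0,0.026,0,0,0],[0,0,0.028,0,0,0],[0,0,0.028,0,0,0]]'
```

```text
time_s: 11.95
position: [0.4974, 0.33, 0.1286]
tcp_rot: [[-1.0, 0.002, -0.007], [0.002, 1.0, -0.001], [0.007, -0.001, -1.0]]
force: [5.1, 5.5, -34.4]
opening: 0.322
grasp_force: 30.0
```

```bash
python3 -m handwheel '[[0,0,-0.008,0,0,0],[0,0,-0.016,0,0,0],[0,0,-0.024,0,0,0],[0,0,-0.026,0,0,0],[0,0,-0.026,0,0,0],[0,0,-0.026,0,0,0],[0,0,-0.026,0,0,0],[0,0,-0.026,0,0,0]]'; python3 - <<'E'
from h import *
for n in("top","side"):
  C=cloud(n,np.load(n+"0.npy"))
  for y in(.425,.330):
    print(n,y)
    for a in np.arange(.455,.545,.01):
      P=C[(abs(C[...,0]-a)<.005)&(abs(C[...,1]-y)<.02)&(C[...,2]<.035)]
      print(round(a,3),[ (round(float(np.median(q[:,2])),3),len(q)) if len(q) else None for q in (P[abs(P[:,1]-y-o)<.005] for o in(-.015,-.005,.005,.015))])
print(bot.read_state())
im=cv2.imread("pics/top0.png");g=ortho(im,.104,x0=.44,x1=.56,y0=.28,y1=.47,s=4000)
im=cv2.imread("pics/side0.png");b=cv2.resize(im[240:330,215:305],None,fx=5,fy=5,interpolation=cv2.INTER_CUBIC)
cv2.imwrite("pics/r5.png",np.hstack([cv2.resize(g,(450,284)),cv2.resize(b,(284,284))]))
E
```

```text
time_s: 12.62
position: [0.5003, 0.3301, 0.1094]
tcp_rot: [[-1.0, 0.001, 0.001], [0.001, 1.0, 0.001], [-0.001, 0.001, -1.0]]
force: [0.2, 0.7, -0.9]
opening: 0.315
grasp_force: 30.0
top 0.425
0.455 [None, (0.009, 4), (0.009, 3), (0.01, 4)]
0.465 [(0.015, 2), (0.01, 11), (0.013, 13), (0.008, 10)]
0.475 [(0.018, 4), (0.02, 10), (0.018, 10), (0.014, 10)]
0.485 [(0.022, 3), (0.016, 10), (0.02, 11), (0.008, 6)]
0.495 [(0.02, 4), (0.021, 13), (0.019, 10), (0.007, 7)]
0.505 [(0.025, 7), None, (0.016, 2), (0.004, 3)]
0.515 [(0.014, 3), (0.02, 2), None, None]
0.525 [(0.024, 3), (0.016, 3), None, None]
0.535 [(0.02, 6), (0.018, 9), (0.017, 5), (0.005, 4)]
0.545 [(0.021, 3), (0.018, 7), (0.022, 5), (0.006, 9)]
top 0.33
0.455 [(0.005, 1), (0.004, 4), (0.006, 3), (0.009, 4)]
0.465 [(0.008, 4), (0.007, 10), (0.007, 13), (0.006, 10)]
0.475 [(0.018, 6), (0.018, 13), (0.018, 11), (0.006, 10)]
0.485 [(0.019, 5), (0.021, 10), (0.02, 10), (0.012, 10)]
0.495 [(0.017, 4), (0.017, 16), (0.018, 11), (0.006, 9)]
0.505 [(0.018, 6), (0.021, 10), (0.019, 5), (0.009, 6)]
0.515 [(0.016, 6), (0.022, 5), None, None
[... 1163 characters left out ...]
        4.89116292e+01, -6.72049252e+01]), 'qvel': array([-0.04357685,  0.04880888,  0.13552053,  0.02098296, -0.05653624,
       -0.0494197 ]), 'tau': array([-9.51516442e-03, -4.57054961e+01, -1.25151229e+01, -3.96545962e-03,
        8.24685534e-02,  1.49386688e-04]), 'position': array([0.50034128, 0.33008918, 0.10936035]), 'tcp_rot': array([[-9.99998611e-01,  8.60580185e-04,  1.42734302e-03],
       [ 8.61366442e-04,  9.99999478e-01,  5.50329914e-04],
       [-1.42686868e-03,  5.51558615e-04, -9.99998830e-01]]), 'force': array([ 0.23200867,  0.71259896, -0.9208658 ]), 'moment': array([ 0.13026951, -0.09025754, -0.02429708]), 'grasp_force': 29.99229282606393, 'opening': 0.31499893390967726}
```

View pics/r5.png

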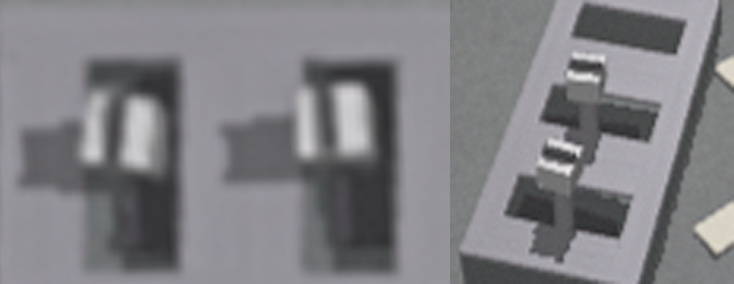

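The depth in the slots shows the feet already lie along x, and so do the ridges. I turned this one the wrong way, so I'm turning it back and lifting.

```bash
python3 -m handwheel '[[0,0,0,0,0,-0.055],[0,0,0,0,0,-0.11],[0,0,0,0,0,-0.165],[0,0,0,0,0,-0.22],[0,0,0,0,0,-0.275],[0,0,0,0,0,-0.33],[0,0,0,0,0,-0.385],[0,0,0,0,0,-0.393]]'; python3 -m handwheel '[[0,0,0,0,0,-0.055],[0,0,0,0,0,-0.11],[0,0,0,0,0,-0.165],[0,0,0,0,0,-0.22],[0,0,0,0,0,-0.275],[0,0,0,0,0,-0.33],[0,0,0,0,0,-0.385],[0,0,0,0,0,-0.393]]';python3 -m handwheel '[[-0.002,0,0.005,0,0,0],[-0.002,0,0.01,0,0,0],[-0.002,0,0.014,0,0,0],[-0.002,0,0.018,0,0,0],[-0.002,0,0.022,0,0,0],[-0.002,0,0.025,0,0,0],[-0.002,0,0.025,0,0,0],[-0.002,0,0.025,0,0,0]]'
```

```text
time_s: 13.28
position: [0.5002, 0.3301, 0.1091]
tcp_rot: [[-0.704, 0.71, 0.001], [0.71, 0.704, 0.0], [-0.0, 0.001, -1.0]]
force: [0.2, 1.1, -1.3]
opening: 0.318
grasp_force: 30.0
time_s: 13.95
position: [0.5001, 0.33, 0.1089]
tcp_rot: [[0.002, 1.0, 0.001], [1.0, -0.002, 0.0], [0.0, 0.001, -1.0]]
force: [-0.2, -0.4, -1.0]
opening: 0.32
grasp_force: 30.0
time_s: 14.62
position: [0.498, 0.33, 0.1338]
tcp_rot: [[0.002, 1.0, 0.001], [1.0, -0.002, 0.0], [0.0, 0.001, -1.0]]
force: [0.6, -0.3, -1.6]
opening: 0.322
grasp_force: 30.0
```

```bash
python3 -m handwheel '[[0,0,0.02,0,0,0],[0,0,0.04,0,0,0],[0,0,0.06,0,0,0],[0,0,0.08,0,0,0],[0,-0.04,0.1,0,0,0],[0,-0.08,0.12,0,0,0],[0,-0.12,0.12,0,0,0],[0,-0.16,0.12,0,0,0]]'; python3 - <<'E'
from h import *
np.set_printoptions(precision=4,suppress=True)
p=bot.read_state();print(p["position"],p["force"])
im,d=cams.capture("side");C=cloud("side",d);x,y,z=p["position"]
m=(abs(C[...,0]-x)<.06)&(abs(C[...,1]-y)<.06)&(C[...,2]<z-.06)&(C[...,2]>.06);P=C[m]
print(P.min(0),P.max(0),np.percentile(P[:,2],[1,3,50,97]))
F=P[P[:,2]<np.percentile(P[:,2],1)+.02];print(F.min(0),F.max(0))
cv2.imwrite("pics/s6.png",cv2.resize(im[140:300,200:340],None,fx=4,fy=3.7,interpolation=cv2.INTER_CUBIC))
E
```

```text
time_s: 15.28
position: [0.4984, 0.1712, 0.255]
tcp_rot: [[-0.0, 1.0, 0.004], [1.0, 0.0, 0.0], [0.0, 0.004, -1.0]]
force: [0.5, -0.9, -1.5]
opening: 0.321
grasp_force: 30.0
[0.4984 0.1712 0.255 ] [ 0.5051 -0.8669 -1.4948]
[0.4602 0.1531 0.1577] [0.5409 0.1894 0.1936] [0.159  0.1608 0.1711 0.1897]
[0.4602 0.1531 0.1577] [0.5409 0.1894 0.1789]
```

View pics/s6.png

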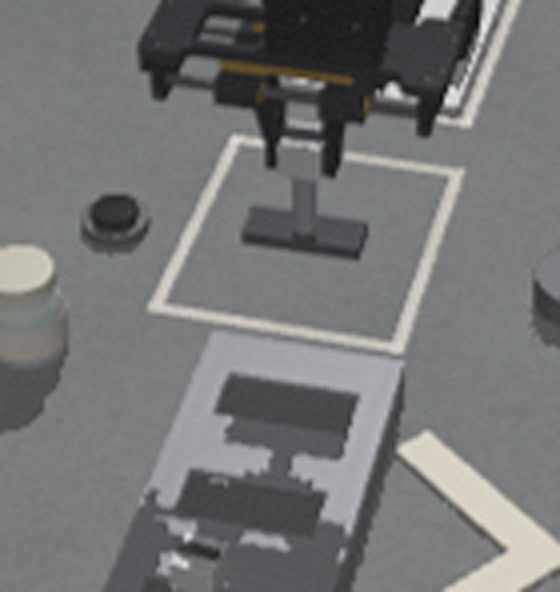

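The stand hangs upright with its foot along x, and its underside is about 97 mm below the TCP. I'm carrying it to the plate.

```bash
python3 -m handwheel '[[0.01,-0.03,0,0,0,-0.02],[0.02,-0.07,0,0,0,-0.02],[0.03,-0.11,0,0,0,-0.02],[0.04,-0.15,0,0,0,-0.02],[0.05,-0.19,0,0,0,-0.02],[0.06,-0.23,0,0,0,-0.02],[0.068,-0.27,0,0,0,-0.02],[0.068,-0.3,0,0,0,-0.02]]'; python3 -m handwheel '[[0,-0.03,0,0,0,0],[0,-0.06,0,0,0,0],[0,-0.08,-0.02,0,0,0],[0,-0.089,-0.05,0,0,0],[0,-0.089,-0.08,0,0,0],[0,-0.089,-0.11,0,0,0],[0,-0.089,-0.125,0,0,0],[0,-0.089,-0.13,0,0,0]]';python3 -m handwheel '[[0,0,-0.003,0,0,0],[0,0,-0.006,0,0,0],[0,0,-0.009,0,0,0],[0,0,-0.011,0,0,0],[0,0,-0.013,0,0,0],[0,0,-0.014,0,0,0],[0,0,-0.014,0,0,0],[0,0,-0.014,0,0,0]]'
python3 - <<'E'
from h import *
p=bot.read_state();x,y,z=p["position"]
im,d=cams.capture("side");C=cloud("side",d)
m=(abs(C[...,0]-x)<.055)&(abs(C[...,1]-y)<.03)&(C[...,2]<z-.03)&(C[...,2]>.0)
print(np.percentile(C[m][:,2],[5,50,95]))
cv2.imwrite("pics/s7.png",cv2.resize(im[100:220,210:350],None,fx=4.5,fy=4.5,interpolation=cv2.INTER_CUBIC))
E
```

```text
time_s: 16.0
position: [0.5674, -0.1315, 0.2533]
tcp_rot: [[0.043, 0.999, 0.002], [0.999, -0.043, -0.002], [-0.002, 0.002, -1.0]]
force: [0.5, 0.0, -0.8]
opening: 0.321
grasp_force: 30.0
time_s: 16.67
position: [0.5636, -0.2156, 0.1196]
tcp_rot: [[0.042, 0.999, -0.007], [0.999, -0.042, 0.004], [0.004, -0.007, -1.0]]
force: [-1.2, 0.8, -1.4]
opening: 0.318
grasp_force: 30.0
time_s: 17.33
position: [0.566, -0.2169, 0.1098]
tcp_rot: [[0.042, 0.999, 0.0], [0.999, -0.042, -0.0], [-0.0, 0.0, -1.0]]
force: [0.9, -0.0, -1.6]
opening: 0.322
grasp_force: 30.0
[0.00944413 0.0202966  0.06006605]
```

View pics/s7.png

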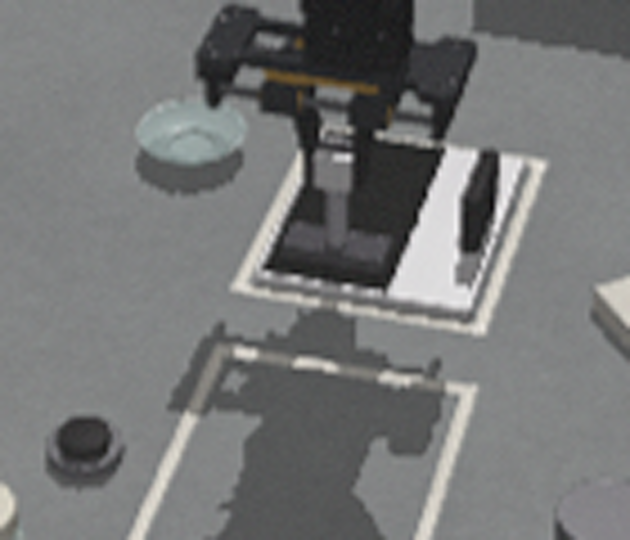

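```bash
python3 -m handwheel '[[0,0,-0.0005,0,0,0],[0,0,-0.001,0,0,0],[0,0,-0.0015,0,0,0],[0,0,-0.002,0,0,0],[0,0,-0.002,0,0,0],[0,0,-0.002,0,0,0],[0,0,-0.002,0,0,0],[0,0,-0.002,0,0,0]]';  python3 -m handwheel '[[0,0,-0.0005,0,0,0],[0,0,-0.001,0,0,0],[0,0,-0.0015,0,0,0],[0,0,-0.002,0,0,0],[0,0,-0.002,0,0,0],[0,0,-0.002,0,0,0],[0,0,-0.002,0,0,0],[0,0,-0.002,0,0,0]]'
```

```text
time_s: 18.05
position: [0.566, -0.2171, 0.1088]
tcp_rot: [[0.042, 0.999, 0.001], [0.999, -0.042, -0.001], [-0.001, 0.001, -1.0]]
force: [-1.0, -0.4, 5.1]
opening: 0.321
grasp_force: 30.0
time_s: 18.72
position: [0.566, -0.2173, 0.1086]
tcp_rot: [[0.042, 0.999, 0.001], [0.999, -0.042, -0.001], [-0.001, 0.001, -1.0]]
force: [-3.8, 1.1, 16.4]
opening: 0.323
grasp_force: 30.0
```

```bash
python3 -m handwheel '[[0,0,0.0025,0,0,0],[0,0,0.0025,0,0,0],[0,0,0.0025,0,0,0],[0,0,0.0025,0,0,0],[0,0,0.0025,0,0,0],[0,0,0.0025,0,0,0],[0,0,0.0025,0,0,0],[0,0,0.0025,0,0,0]]' 0.4;  python3 -m handwheel '[[0,0,0.02,0,0,0],[0,0,0.05,0,0,0],[0,0,0.09,0,0,0],[0,0,0.12,0,0,0],[-0.01,0.04,0.12,0,0,0],[-0.02,0.08,0.12,0,0,-0.01],[-0.03,0.12,0.12,0,0,-0.02],[-0.04,0.16,0.12,0,0,-0.036]]'; python3 -m handwheel '[[0,0.04,0,0,0,0],[0,0.08,0,0,0,0],[0,0.12,0,0,0,0],[0,0.16,0,0,0,0],[0,0.20,0,0,0,0],[0,0.24,0,0,0,0],[0,0.28,0,0,0,0],[0,0.32,0,0,0,0]]' 0.5; python3 - <<'E'
from h import *
np.set_printoptions(precision=4,suppress=True)
im,d=cams.capture("side");C=cloud("side",d)
P=C[(abs(C[...,0]-.505)<.04)&(abs(C[...,1]-.42)<.04)&(C[...,2]>.07)&(C[...,2]<.12)];T=P[P[:,2]>.097];print(P.min(0),P.max(0),cv2.minAreaRect(np.float32(T[:,:2]*1000)))
cv2.imwrite("pics/s8.png",cv2.resize(im[90:230,200:340],None,fx=4.2,fy=4.2,interpolation=cv2.INTER_CUBIC))
for c in ("side",):
  P=C[(abs(C[...,0]-.565)<.06)&(abs(C[...,1]+.22)<.06)&(C[...,2]>.08)&(C[...,2]<.13)];print(P.min(0),P.max(0),len(P))
E
```

```text
time_s: 19.38
position: [0.5658, -0.2168, 0.1077]
tcp_rot: [[0.042, 0.999, -0.0], [0.999, -0.042, 0.0], [0.0, -0.0, -1.0]]
force: [0.2, 0.3, -0.2]
opening: 0.693
grasp_force: 0.0
time_s: 20.05
position: [0.5252, -0.0556, 0.2283]
tcp_rot: [[0.116, 0.993, 0.001], [0.993, -0.116, 0.0], [0.0, 0.001, -1.0]]
force: [1.1, 0.8, -0.0]
opening: 0.701
grasp_force: 0.0
time_s: 20.72
position: [0.5254, 0.2652, 0.2281]
tcp_rot: [[0.114, 0.994, 0.0], [0.994, -0.114, -0.0], [-0.0, 0.0, -1.0]]
force: [1.2, 0.3, -0.1]
opening: 0.749
grasp_force: 0.0
[0.4916 0.4048 0.0781] [0.5227 0.4377 0.1157] ((506.7734069824219, 421.41949462890625), (32.00189971923828, 29.52336311340332), 81.19277954101562)
[ 0.553  -0.2352  0.0835] [ 0.5814 -0.1964  0.1204] 106
```

View pics/s8.png

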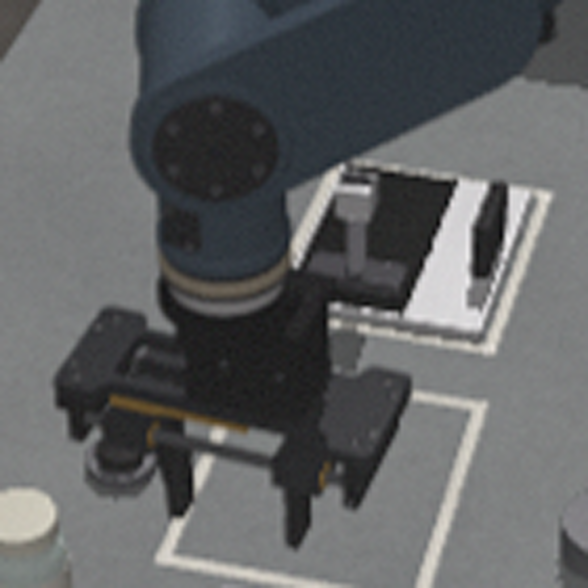

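Stand A is upright on the mat. Next is the bay 3 stand.

```bash
python3 -m handwheel '[[-0.01,0.04,0,0,0,0],[-0.019,0.08,0,0,0,0],[-0.019,0.12,0,0,0,0],[-0.019,0.155,0,0,0,0],[-0.019,0.155,-0.03,0,0,0],[-0.019,0.155,-0.07,0,0,0],[-0.019,0.155,-0.105,0,0,0],[-0.019,0.155,-0.131,0,0,0]]';  python3 -m handwheel '[[0,0,0,0,0,0],[0,0,0,0,0,0],[0,0,0,0,0,0],[0,0,0,0,0,0],[0,0,0,0,0,0],[0,0,0,0,0,0],[0,0,0,0,0,0],[0,0,0,0,0,0]]' -1; python3 -m handwheel '[[0,0,0.003,0,0,0],[0,0,0.006,0,0,0],[0,0,0.01,0,0,0],[0,0.002,0.01,0,0,0.02],[-0.003,0.005,0.01,0,0,0.04],[-0.007,0.005,0.01,0,0,0.058],[-0.007,0.005,0.01,0,0,0.058],[-0.007,0.005,0.01,0,0,0.058]]'
```

```text
time_s: 21.43
position: [0.5052, 0.4175, 0.0939]
tcp_rot: [[0.113, 0.994, -0.003], [0.994, -0.113, -0.002], [-0.002, -0.003, -1.0]]
force: [0.0, -0.1, 0.1]
opening: 0.751
grasp_force: 0.0
time_s: 22.1
position: [0.5072, 0.4185, 0.0986]
tcp_rot: [[0.114, 0.994, 0.001], [0.994, -0.114, 0.001], [0.001, 0.001, -1.0]]
force: [-1.5, 0.1, 6.6]
opening: 0.322
grasp_force: 30.0
time_s: 22.77
position: [0.4997, 0.4231, 0.1069]
tcp_rot: [[-0.001, 1.0, -0.0], [1.0, 0.001, -0.0], [-0.0, -0.0, -1.0]]
force: [-0.0, -0.3, -2.5]
opening: 0.318
grasp_force: 30.0
```

```bash
python3 -m handwheel '[[-0.001,0.001,0.005,0,0,0],[-0.001,0.001,0.01,0,0,0],[-0.001,0.001,0.014,0,0,0],[-0.001,0.001,0.018,0,0,0],[-0.001,0.001,0.022,0,0,0],[-0.001,0.001,0.025,0,0,0],[-0.001,0.001,0.025,0,0,0],[-0.001,0.001,0.025,0,0,0]]'
```

```text
time_s: 23.43
position: [0.4991, 0.4242, 0.1324]
tcp_rot: [[-0.002, 1.0, 0.001], [1.0, 0.002, 0.0], [0.0, 0.001, -1.0]]
force: [0.5, 0.4, -2.4]
opening: 0.32
grasp_force: 30.0
```

```bash
python3 -m handwheel '[[0,0,0.02,0,0,0],[0,0,0.04,0,0,0],[0,0,0.06,0,0,0],[0,0,0.09,0,0,0],[0,-0.04,0.12,0,0,0],[0,-0.08,0.14,0,0,0],[0,-0.12,0.14,0,0,0],[0,-0.16,0.14,0,0,0]]'; python3 - <<'E'
from h import *
np.set_printoptions(precision=4,suppress=True)
im,d=cams.capture("top");cv2.imwrite("pics/t9.png",im)
im2,d2=cams.capture("side");C=cloud("side",d2);p=bot.read_state()["position"]
m=(abs(C[...,0]-p[0])<.06)&(abs(C[...,1]-p[1])<.06)&(C[...,2]<p[2]-.06)&(C[...,2]>.06);P=C[m];print(p,P.min(0),P.max(0))
print(rect(ortho(im,.012,y1=-.1).max(2)<60,y1=-.1,amin=3000))
g=ortho(im,.0,x0=.42,x1=.66,y0=-.44,y1=-.12,s=2500);cv2.imwrite("pics/t9o.png",g)
E
```

```text
time_s: 24.1
position: [0.4995, 0.2703, 0.274]
tcp_rot: [[-0.004, 1.0, 0.004], [1.0, 0.004, 0.001], [0.001, 0.005, -1.0]]
force: [0.7, -1.0, -3.7]
opening: 0.321
grasp_force: 30.0
[0.4984 0.2656 0.2722] [0.4598 0.2441 0.18  ] [0.5398 0.2818 0.2114]
[{'x': 0.5646, 'y': -0.28, 'w': 184, 'h': 94, 'yaw': -2.29}, {'x': 0.5687, 'y': -0.2306, 'w': 54, 'h': 84, 'yaw': -0.99}]
```

View pics/t9o.png

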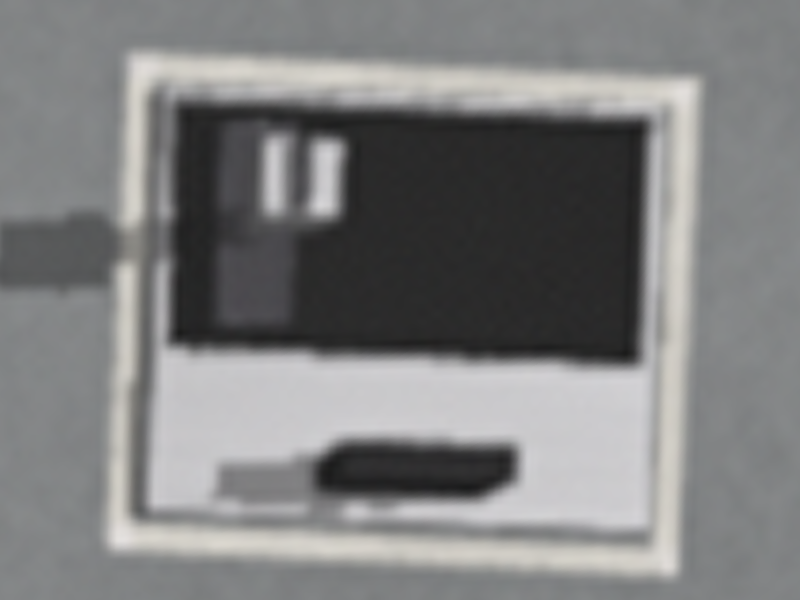

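The first stand's foot lies wholly on the mat, about 60 mm left of centre, and the plate hasn't moved. I'm placing the second stand to mirror it.

```bash
python3 -m handwheel '[[0.01,-0.03,0,0,0,-0.02],[0.02,-0.07,0,0,0,-0.02],[0.03,-0.11,0,0,0,-0.02],[0.04,-0.15,0,0,0,-0.02],[0.05,-0.19,0,0,0,-0.02],[0.06,-0.23,0,0,0,-0.02],[0.0645,-0.27,0,0,0,-0.021],[0.0645,-0.31,0,0,0,-0.021]]'; python3 -m handwheel '[[0,-0.04,0,0,0,0],[0,-0.08,0,0,0,0],[0,-0.12,0,0,0,0],[0,-0.16,0,0,0,0],[0,-0.2,0,0,0,0],[0,-0.24,0,0,0,0],[0,-0.28,0,0,0,0],[0,-0.296,0,0,0,0]]';python3 -m handwheel '[[0,0,-0.03,0,0,0],[0,0,-0.06,0,0,0],[0,0,-0.09,0,0,0],[0,0,-0.12,0,0,0],[0,0,-0.145,0,0,0],[0,0,-0.157,0,0,0],[0,0,-0.163,0,0,0],[0,0,-0.163,0,0,0]]';python3 -m handwheel '[[0,0,-0.001,0,0,0],[0,0,-0.002,0,0,0],[0,0,-0.003,0,0,0],[0,0,-0.004,0,0,0],[0,0,-0.005,0,0,0],[0,0,-0.0055,0,0,0],[0,0,-0.0055,0,0,0],[0,0,-0.0055,0,0,0]]'
```

```text
time_s: 24.87
position: [0.5645, -0.0407, 0.2716]
tcp_rot: [[0.04, 0.999, 0.001], [0.999, -0.04, 0.0], [0.0, 0.001, -1.0]]
force: [0.5, -0.2, -2.1]
opening: 0.315
grasp_force: 30.0
time_s: 25.53
position: [0.5634, -0.3407, 0.2713]
tcp_rot: [[0.044, 0.999, 0.001], [0.999, -0.044, -0.004], [-0.004, 0.001, -1.0]]
force: [0.5, -0.2, -1.2]
opening: 0.319
grasp_force: 30.0
time_s: 26.2
position: [0.5632, -0.3342, 0.1076]
tcp_rot: [[0.04, 0.999, -0.002], [0.999, -0.04, 0.002], [0.002, -0.002, -1.0]]
force: [-0.3, -0.3, -2.4]
opening: 0.316
grasp_force: 30.0
time_s: 26.87
position: [0.5638, -0.3355, 0.1047]
tcp_rot: [[0.04, 0.999, 0.001], [0.999, -0.04, -0.001], [-0.001, 0.001, -1.0]]
force: [-0.6, -0.4, 5.3]
opening: 0.318
grasp_force: 30.0
```

```bash
python3 -m handwheel '[[0,0,0.003,0,0,0],[0,0,0.005,0,0,0],[0,-0.003,0.005,0,0,0],[0,-0.008,0.005,0,0,0],[0,-0.008,0.005,0,0,0],[0,-0.008,0.003,0,0,0],[0,-0.008,0,0,0,0],[0,-0.008,0,0,0,0]]'; python3 -m handwheel '[[0,0,0,0,0,0],[0,0,0.0005,0,0,0],[0,0,0.0005,0,0,0],[0,0,0.0005,0,0,0],[0,0,0.0005,0,0,0],[0,0,0.0005,0,0,0],[0,0,0.0005,0,0,0],[0,0,0.0005,0,0,0]]' 0.3;  python3 -m handwheel '[[0,0,0.02,0,0,0],[0,0,0.05,0,0,0],[0,0,0.09,0,0,0],[0,0,0.12,0,0,0],[0,0,0.15,0,0,0],[-0.02,0.04,0.15,0,0,0],[-0.05,0.08,0.15,0,0,0],[-0.07,0.12,0.15,0,0,0]]' 0; python3 -m handwheel '[[0,0.04,0,0,0,0],[0,0.08,0,0,0,0],[0,0.12,0,0,0,0],[0,0.16,0,0,0,0],[0,0.20,0,0,0,0],[0,0.24,0,0,0,0],[0,0.28,0,0,0,0],[0,0.28,0,0,0,0]]'; python3 - <<'E'
from h import *
im,d=cams.capture("top");cv2.imwrite("pics/t10.png",im)
im2,d2=cams.capture("side")
for n,D in(("top",d),("side",d2)):
  C=cloud(n,D);P=C[(abs(C[...,0]-.468)<.03)&(abs(C[...,1]+.279)<.06)&(C[...,2]>.045)&(C[...,2]<.075)];print(P.mean(0),P.min(0),P.max(0))
print(rect(ortho(im,.012,y1=-.1).max(2)<60,y1=-.1,amin=3000))
g=ortho(im,.0,x0=.42,x1=.66,y0=-.44,y1=-.12,s=2000);b=cv2.resize(im2[90:210,210:330],(480,480));cv2.imwrite("pics/t10o.png",cv2.resize(np.hstack([g,b]),(800,345)))
E
```

```text
time_s: 27.53
position: [0.5635, -0.3436, 0.1046]
tcp_rot: [[0.04, 0.999, 0.0], [0.999, -0.04, -0.001], [-0.001, 0.0, -1.0]]
force: [-2.6, -0.2, 5.6]
opening: 0.316
grasp_force: 30.0
time_s: 28.2
position: [0.5634, -0.3429, 0.1038]
tcp_rot: [[0.04, 0.999, -0.0], [0.999, -0.04, 0.0], [0.0, -0.0, -1.0]]
force: [-0.3, -0.2, 0.5]
opening: 0.65
grasp_force: 0.0
time_s: 28.87
position: [0.4991, -0.235, 0.2545]
tcp_rot: [[0.041, 0.999, 0.001], [0.999, -0.041, -0.001], [-0.001, 0.001, -1.0]]
force: [-0.2, 1.1, 0.6]
opening: 0.497
grasp_force: 0.0
time_s: 29.53
position: [0.4987, 0.0509, 0.2541]
tcp_rot: [[0.033, 0.999, -0.001], [0.999, -0.033, 0.003], [0.003, -0.001, -1.0]]
force: [1.1, -0.5, -0.1]
opening: 0.5
grasp_force: 0.0
[ 0.46716979 -0.27598608  0.0603896 ] [ 0.45876568 -0.31112173  0.04503846] [ 0.47675158 -0.24227306  0.07199239]
[ 0.46418553 -0.26382967  0.05474043] [ 0.45896374 -0.30969568  0.04524315] [ 0.47788136 -0.23370226  0.06574136]
[{'x': 0.5646, 'y': -0.2799, 'w': 184, 'h': 94, 'yaw': -2.25}, {'x': 0.5687, 'y': -0.2305, 'w': 54, 'h': 84, 'yaw': -1.22}]
```

View pics/t10o.png

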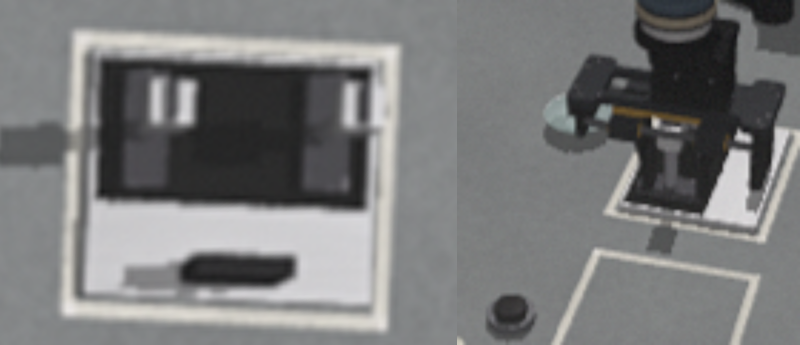

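Both stands are upright, with their feet on the mat. I'm regripping the handle.

```bash
python3 -m handwheel '[[0,-0.04,0,0,0,0],[0,-0.08,0,0,0,0],[0,-0.12,0,0,0,0],[-0.01,-0.16,0,0,0,0],[-0.02,-0.20,0,0,0,0],[-0.032,-0.24,0,0,0,0],[-0.032,-0.28,0,0,0,0],[-0.032,-0.315,0,0,0,0]]'; python3 -m handwheel '[[0,-0.013,0,0,0,0],[0,-0.013,-0.02,0,0,0],[0,-0.013,-0.04,0,0,0],[0,-0.013,-0.06,0,0,0],[0,-0.013,-0.07,0,0,0],[0,-0.013,-0.07,0,0,0],[0,-0.013,-0.07,0,0,0],[0,-0.013,-0.07,0,0,0]]'
```

```text
time_s: 30.3
position: [0.4664, -0.2751, 0.2541]
tcp_rot: [[0.044, 0.999, 0.0], [0.999, -0.044, -0.001], [-0.001, 0.0, -1.0]]
force: [0.3, 0.4, 0.5]
opening: 0.498
grasp_force: 0.0
time_s: 30.97
position: [0.4687, -0.2841, 0.1848]
tcp_rot: [[0.04, 0.999, 0.001], [0.999, -0.04, -0.001], [-0.001, 0.001, -1.0]]
force: [-0.1, 0.2, 1.0]
opening: 0.5
grasp_force: 0.0
```

```bash
python3 -m handwheel '[[-0.001,0.008,-0.02,0,0,0],[-0.001,0.008,-0.04,0,0,0],[-0.001,0.008,-0.06,0,0,0],[-0.001,0.008,-0.08,0,0,0],[-0.001,0.008,-0.10,0,0,0],[-0.001,0.008,-0.12,0,0,0],[-0.001,0.008,-0.132,0,0,0],[-0.001,0.008,-0.138,0,0,0]]'; python3 -m handwheel '[[0,0,0,0,0,0],[0,0,0,0,0,0],[0,0,0,0,0,0],[0,0,0,0,0,0],[0,0,0,0,0,0],[0,0,0,0,0,0],[0,0,0,0,0,0],[0,0,0,0,0,0]]' -1; python3 - <<'E'
from h import *
im,d=cams.capture("top")
print(rect(ortho(im,0).min(2)>150))
E
```

```text
time_s: 31.63
position: [0.4675, -0.2757, 0.0455]
tcp_rot: [[0.04, 0.999, 0.0], [0.999, -0.04, -0.0], [-0.0, 0.0, -1.0]]
force: [0.7, 1.0, -0.6]
opening: 0.498
grasp_force: 0.0
time_s: 32.3
position: [0.4673, -0.2758, 0.0468]
tcp_rot: [[0.04, 0.999, 0.0], [0.999, -0.04, -0.001], [-0.001, 0.001, -1.0]]
force: [-0.7, -0.3, 6.6]
opening: 0.183
grasp_force: 30.0
[{'x': 0.4976, 'y': 0.2791, 'w': 191, 'h': 122, 'yaw': -0.47}, {'x': 0.5451, 'y': 0.0077, 'w': 233, 'h': 185, 'yaw': -0.83}]
```

```bash
python3 -m handwheel '[[0,0.001,0,0,0,0],[0,0.004,0,0,0,0],[0,0.009,0,0,0,0],[0,0.016,0,0,0,0],[0,0.024,0,0,0,0],[0,0.033,0,0,0,0],[0,0.042,0,0,0,0],[0,0.051,0,0,0,0]]'; python3 -m handwheel '[[0,0.009,0,0,0,0],[0,0.018,0,0,0,0.001],[0,0.027,0,0,0,0.002],[0,0.036,0,0,0,0.003],[0,0.045,0,0,0,0.004],[0,0.054,0,0,0,0.005],[0,0.063,0,0,0,0.006],[0,0.072,0,0,0,0.007]]'; python3 -m handwheel '[[0,0.009,0,0,0,0],[0,0.018,0,0,0,0],[0,0.027,0,0,0,0],[0,0.036,0,0,0,0],[0,0.045,0,0,0,0],[0,0.054,0,0,0,0],[0,0.063,0,0,0,0],[0,0.072,0,0,0,0]]'; python3 -m handwheel '[[0,0.009,0,0,0,0],[0,0.018,0,0,0,0],[0,0.027,0,0,0,0],[0,0.035,0,0,0,0],[0,0.042,0,0,0,0],[0,0.047,0,0,0,0],[0,0.050,0,0,0,0],[0,0.052,0,0,0,0]]'
```

```text
time_s: 33.02
position: [0.469, -0.2269, 0.0468]
tcp_rot: [[0.041, 0.999, 0.004], [0.999, -0.041, -0.005], [-0.004, 0.004, -1.0]]
force: [1.2, -6.6, 1.9]
opening: 0.179
grasp_force: 30.1
time_s: 33.68
position: [0.4692, -0.1546, 0.0468]
tcp_rot: [[0.026, 1.0, 0.005], [1.0, -0.026, -0.004], [-0.004, 0.005, -1.0]]
force: [0.5, -6.0, 4.1]
opening: 0.182
grasp_force: 30.1
time_s: 34.35
position: [0.4692, -0.0822, 0.0468]
tcp_rot: [[0.027, 1.0, 0.004], [1.0, -0.027, -0.003], [-0.003, 0.004, -1.0]]
force: [-0.8, -7.2, 6.0]
opening: 0.181
grasp_force: 30.1
time_s: 35.02
position: [0.469, -0.0298, 0.0468]
tcp_rot: [[0.026, 1.0, 0.004], [1.0, -0.026, -0.002], [-0.002, 0.004, -1.0]]
force: [-0.3, -7.4, 5.7]
opening: 0.179
grasp_force: 30.1
```

```bash
python3 -m handwheel '[[0,0.002,0,0,0,0],[0,0.006,0,0,0,0],[0,0.012,0,0,0,0.001],[0,0.02,0,0,0,0.002],[-0.001,0.028,0,0,0,0.003],[-0.001,0.034,0,0,0,0.003],[-0.001,0.038,0,0,0,0.003],[-0.001,0.04,0,0,0,0.003]]'; python3 -m handwheel '[[0,0,0,0,0,0],[0,0,0,0,0,0],[0,0,0,0,0,0],[0,0,0,0,0,0],[0,0,0,0,0,0],[0,0,0,0,0,0],[0,0,0,0,0,0],[0,0,0,0,0,0]]' 0; python3 -m handwheel '[[0,0,0.02,0,0,0],[0,0,0.05,0,0,0],[0,0,0.09,0,0,0],[0,0,0.13,0,0,0],[0,0,0.16,0,0,0],[0,-0.04,0.18,0,0,0],[0,-0.08,0.18,0,0,0],[0,-0.12,0.18,0,0,0]]';python3 -m handwheel '[[0,-0.04,0,0,0,0],[0,-0.08,0,0,0,0],[0,-0.12,0,0,0,0],[0,-0.16,0,0,0,0],[0,-0.20,0,0,0,0],[0,-0.24,0,0,0,0],[0,-0.28,0,0,0,0],[0,-0.28,0,0,0,0]]'; python3 - <<'E'
from h import *
im,d=cams.capture("top");cv2.imwrite("pics/t11.png",im)
im2,d2=cams.capture("side")
print(rect(ortho(im,.012,y0=-.12,y1=.15).max(2)<60,y1=.15,amin=3000),rect(ortho(im,0).min(2)>150))
g=ortho(im,.0,x0=.42,x1=.66,y0=-.12,y1=.13,s=2000);b=cv2.resize(im2[140:260,210:330],(480,480));cv2.imwrite("pics/t11o.png",cv2.resize(np.hstack([g,b]),(800,392)))
C=cloud("side",d2);P=C[(abs(C[...,0]-.69)<.04)&(abs(C[...,1]-.035)<.04)];print("sh",[ (round(h,3),P[abs(P[:,2]-h)<.002].mean(0).round(4),(abs(P[:,2]-h)<.002).sum()) for h in np.arange(.016,.046,.004)])
C=cloud("top",d);P=C[(abs(C[...,0]-.69)<.04)&(abs(C[...,1]-.035)<.04)];print("sh",[ (round(h,3),P[abs(P[:,2]-h)<.002].mean(0).round(4),(abs(P[:,2]-h)<.002).sum()) for h in np.arange(.016,.046,.004)])
E
```

```text
time_s: 35.68
position: [0.4678, 0.0105, 0.0468]
tcp_rot: [[0.02, 1.0, 0.003], [1.0, -0.02, -0.002], [-0.002, 0.003, -1.0]]
force: [0.2, -7.8, 6.3]
opening: 0.184
grasp_force: 30.1
time_s: 36.35
position: [0.4662, 0.0115, 0.0458]
tcp_rot: [[0.02, 1.0, -0.0], [1.0, -0.02, 0.0], [0.0, -0.0, -1.0]]
force: [0.3, -0.1, 0.1]
opening: 0.497
grasp_force: 0.0
time_s: 37.02
position: [0.467, -0.1095, 0.228]
tcp_rot: [[0.017, 1.0, 0.004], [1.0, -0.017, -0.002], [-0.002, 0.005, -1.0]]
force: [0.3, -0.3, -0.7]
opening: 0.501
grasp_force: 0.0
time_s: 37.68
position: [0.4663, -0.3972, 0.226]
tcp_rot: [[0.025, 1.0, 0.003], [1.0, -0.025, -0.008], [-0.008, 0.003, -1.0]]
force: [0.9, -0.5, -0.1]
opening: 0.499
grasp_force: 0.0
[{'x': 0.5651, 'y': 0.0073, 'w': 184, 'h': 93, 'yaw': -1.79}] [{'x': 0.5075, 'y': 0.3395, 'w': 143, 'h': 317, 'yaw': -0.0}, {'x': 0.5065, 'y': 0.3395, 'w': 51, 'h': 105, 'yaw': -0.0}, {'x': 0.507, 'y': 0.4385, 'w': 51, 'h': 104, 'yaw': 0.0}, {'x': 0.5459, 'y': 0.0076, 'w': 235, 'h': 185, 'yaw': -1.01}, {'x': 0.5648, 'y': -0.2826, 'w': 235, 'h': 145, 'yaw': -3.18}]
sh [(np.float64
[... 423 characters left out ...]
nt64(0)), (np.float64(0.044), array([nan, nan, nan]), np.int64(0))]
sh [(np.float64(0.016), array([0.6865, 0.0308, 0.0161]), np.int64(52)), (np.float64(0.02), array([0.6892, 0.0283, 0.0199]), np.int64(53)), (np.float64(0.024), array([0.6918, 0.0288, 0.0236]), np.int64(45)), (np.float64(0.028), array([0.6901, 0.0239, 0.0283]), np.int64(6)), (np.float64(0.032), array([0.7036, 0.0324, 0.0315]), np.int64(1)), (np.float64(0.036), array([nan, nan, nan]), np.int64(0)), (np.float64(0.04), array([nan, nan, nan]), np.int64(0)), (np.float64(0.044), array([nan, nan, nan]), np.int64(0))]<stdin>:6: RuntimeWarning: Mean of empty slice.
  ret = um.true_divide(
<stdin>:7: RuntimeWarning: Mean of empty slice.
```

View pics/t11o.png

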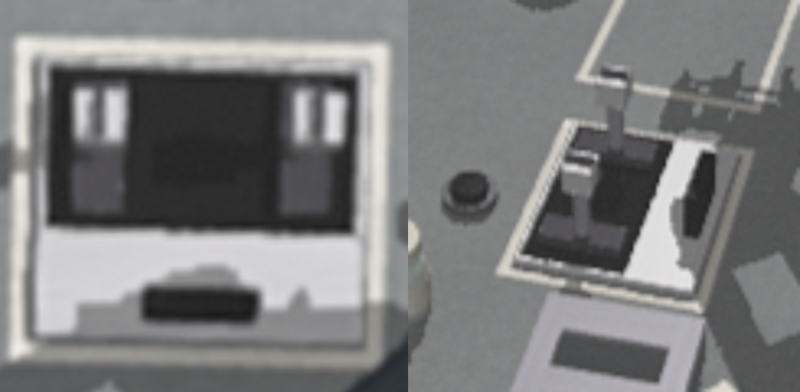

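The plate is inside the photo mark on all sides with both stands upright, and the offset is about 1 mm. Next is the shutter at about (0.690, 0.030), pressed with closed fingers and the gripper turned 90° to keep its body clear.

```bash
python3 -m handwheel '[[0.03,0.02,0.01,0,0,0.06],[0.06,0.05,0.02,0,0,0.12],[0.09,0.08,0.02,0,0,0.18],[0.12,0.11,0.02,0,0,0.24],[0.15,0.14,0.02,0,0,0.3],[0.18,0.17,0.02,0,0,0.36],[0.2,0.2,0.02,0,0,0.42],[0.224,0.23,0.02,0,0,0.48]]' -1; python3 -m handwheel '[[0,0.04,0,0,0,0.06],[0,0.08,0,0,0,0.12],[0,0.12,0,0,0,0.18],[0,0.15,0,0,0,0.24],[0,0.18,0,0,0,0.3],[0,0.197,0,0,0,0.32],[0,0.197,0,0,0,0.32],[0,0.197,0,0,0,0.32]]'; python3 -m handwheel '[[0,0,0,0,0,0],[0,0,0,0,0,0],[0,0,-0.03,0,0,0],[0,0,-0.06,0,0,0],[0,0,-0.09,0,0,0],[0,0,-0.12,0,0,0],[0,0,-0.14,0,0,0],[0,0,-0.14,0,0,0]]'; python3 - <<'E'
from h import *
im,d=cams.capture("side");im2,_=cams.capture("top")
a=cv2.resize(im[140:260,170:310],(560,480));b=cv2.resize(im2[110:210,240:340],(240,240));cv2.imwrite("pics/s12.png",np.hstack([a,np.vstack([b,b*0])]))
s=bot.read_state();print(s["joint_positions"])
E
```

```text
time_s: 38.45
position: [0.6902, -0.1539, 0.2455]
tcp_rot: [[-0.812, 0.583, -0.002], [0.583, 0.812, 0.002], [0.003, -0.0, -1.0]]
force: [0.1, -1.1, 0.9]
opening: 0.024
grasp_force: 0.0
time_s: 39.12
position: [0.6894, 0.0399, 0.2458]
tcp_rot: [[-1.0, -0.01, -0.001], [-0.01, 1.0, -0.001], [0.001, -0.001, -1.0]]
force: [-0.4, -0.6, 0.1]
opening: 0.007
grasp_force: 0.0
time_s: 39.78
position: [0.6866, 0.0367, 0.1004]
tcp_rot: [[-1.0, -0.006, -0.011], [-0.006, 1.0, 0.001], [0.011, 0.001, -1.0]]
force: [-1.1, 0.1, 0.0]
opening: 0.008
grasp_force: 0.0
[-6.17434389e+00  4.46671363e+01  7.78074413e+01 -1.13461857e-02
  5.76065288e+01 -9.65588568e+01]
```

View pics/s12.png

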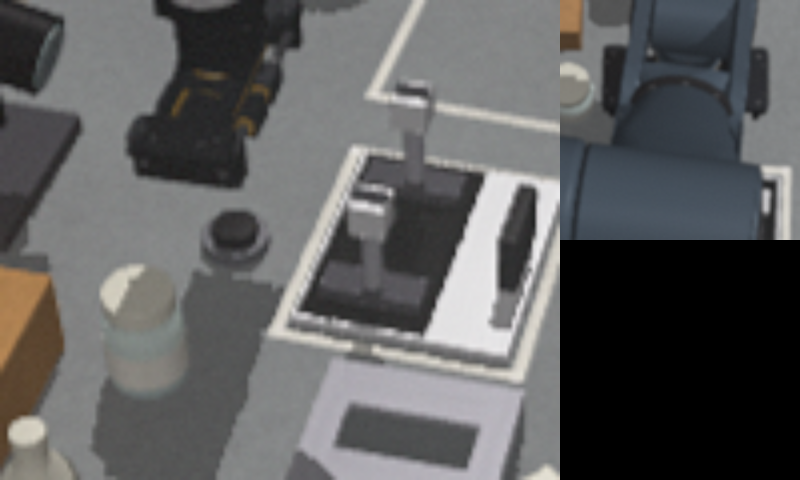

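```bash
python3 -m handwheel '[[0.001,-0.004,0,0,0,0],[0.002,-0.0075,-0.01,0,0,0],[0.002,-0.0075,-0.025,0,0,0],[0.002,-0.0075,-0.04,0,0,0],[0.002,-0.0075,-0.046,0,0,0],[0.002,-0.0075,-0.05,0,0,0],[0.002,-0.0075,-0.05,0,0,0],[0.002,-0.0075,-0.05,0,0,0]]';python3 - <<'E'
from h import *
print(tri([("top",(291.3,158.5)),("side",(229,199))]))
im,d=cams.capture("side");cv2.imwrite("pics/s13.png",cv2.resize(im[160:240,190:270],(640,560)))
print(bot.read_state()["position"],w2px("side",(.69,.03,.025)),w2px("side",bot.read_state()["position"]-[0,0,.025]))
E
```

```text
time_s: 40.55
position: [0.6928, 0.0308, 0.0566]
tcp_rot: [[-1.0, -0.009, 0.001], [-0.009, 1.0, -0.0], [-0.001, -0.0, -1.0]]
force: [-0.2, -0.9, -0.3]
opening: 0.004
grasp_force: 0.0
[0.69075759 0.03025091 0.00937907]
[0.69298971 0.03087087 0.05689638] [228.30293117 195.16980545] [227.1286997  193.57608232]
```

View pics/s13.png

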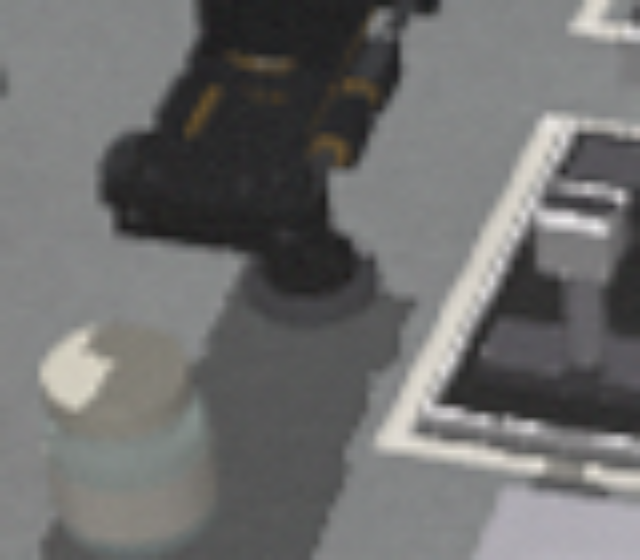

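```bash
python3 -m handwheel '[[-0.002,0,-0.002,0,0,0],[-0.002,0,-0.004,0,0,0],[-0.002,0,-0.006,0,0,0],[-0.002,0,-0.008,0,0,0],[-0.002,0,-0.009,0,0,0],[-0.002,0,-0.009,0,0,0],[-0.002,0,-0.009,0,0,0],[-0.002,0,-0.009,0,0,0]]'; python3 -m handwheel '[[0,0,-0.001,0,0,0],[0,0,-0.002,0,0,0],[0,0,-0.003,0,0,0],[0,0,-0.003,0,0,0],[0,0,-0.003,0,0,0],[0,0,-0.003,0,0,0],[0,0,-0.003,0,0,0],[0,0,-0.003,0,0,0]]'
```

```text
time_s: 41.27
position: [0.6902, 0.031, 0.047]
tcp_rot: [[-1.0, -0.009, -0.0], [-0.009, 1.0, 0.0], [0.0, 0.0, -1.0]]
force: [0.4, 0.7, 0.5]
opening: 0.004
grasp_force: 0.6
time_s: 41.93
position: [0.6903, 0.031, 0.044]
tcp_rot: [[-1.0, -0.009, 0.0], [-0.009, 1.0, 0.0], [-0.0, 0.0, -1.0]]
force: [-1.2, -0.2, 2.3]
opening: 0.007
grasp_force: 1.3
```

```bash
python3 -m handwheel '[[0,0,-0.001,0,0,0],[0,0,-0.002,0,0,0],[0,0,-0.003,0,0,0],[0,0,-0.003,0,0,0],[0,0,-0.003,0,0,0],[0,0,-0.003,0,0,0],[0,0,-0.003,0,0,0],[0,0,-0.003,0,0,0]]'; python3 -m handwheel '[[0,0,-0.001,0,0,0],[0,0,-0.002,0,0,0],[0,0,-0.002,0,0,0],[0,0,-0.002,0,0,0],[0,0,-0.002,0,0,0],[0,0,-0.002,0,0,0],[0,0,-0.002,0,0,0],[0,0,-0.002,0,0,0]]'
```

```text
time_s: 42.6
position: [0.6902, 0.031, 0.0414]
tcp_rot: [[-1.0, -0.009, 0.0], [-0.009, 1.0, -0.0], [-0.0, -0.0, -1.0]]
force: [-2.4, 1.6, 5.7]
opening: 0.001
grasp_force: 2.9
time_s: 43.27
position: [0.6903, 0.031, 0.0413]
tcp_rot: [[-1.0, -0.009, 0.0], [-0.009, 1.0, -0.0], [-0.0, -0.0, -1.0]]
force: [-4.4, 0.5, 13.9]
opening: 0.007
grasp_force: 7.0
```

```bash
python3 -m handwheel '[[0,0,0.005,0,0,0],[0,0,0.02,0,0,0],[0,0,0.05,0,0,0],[0,0,0.09,0,0,0],[0,0,0.13,0,0,0],[0,0,0.17,0,0,0],[0,0,0.21,0,0,0],[0,0,0.222,0,0,0]]'; python3 -m handwheel '[[-0.02,0,0,0,0,-0.06],[-0.05,0,0,0,0,-0.12],[-0.08,0,0,0,0,-0.18],[-0.11,0,0,0,0,-0.24],[-0.14,0,0,0,0,-0.3],[-0.17,0,0,0,0,-0.36],[-0.2,0,0,0,0,-0.42],[-0.223,-0.02,0,0,0,-0.48]]' 0; python3 -m handwheel '[[0,0,0,0,0,-0.06],[0,0,0,0,0,-0.12],[0,0,0,0,0,-0.18],[0,0,0,0,0,-0.24],[0,0,0,0,0,-0.30],[0,0,0,0,0,-0.32],[0,0,0,0,0,-0.32],[0,0,0,0,0,-0.32]]';python3 - <<'E'
from h import *
im,d=cams.capture("side");C=cloud("side",d);print(bot.read_state()["position"])
P=C[(abs(C[...,0]-.468)<.03)&(abs(C[...,1]-.01)<.07)&(C[...,2]>.045)&(C[...,2]<.075)];print(len(P),P.min(0),P.max(0))
g=ortho(im,.012,"side",y0=-.15,y1=.15);print(rect(g.max(2)<60,y1=.15,amin=3000))
cv2.imwrite("pics/s14.png",cv2.resize(im[130:250,190:330],(700,600)))
E
```

```text
time_s: 43.93
position: [0.6935, 0.0306, 0.2692]
tcp_rot: [[-1.0, -0.009, 0.013], [-0.009, 1.0, -0.002], [-0.013, -0.002, -1.0]]
force: [-0.0, 0.3, 0.2]
opening: 0.005
grasp_force: 0.0
time_s: 44.6
position: [0.4637, 0.0132, 0.2605]
tcp_rot: [[-0.579, 0.816, -0.003], [0.816, 0.579, 0.002], [0.003, -0.001, -1.0]]
force: [-0.8, -1.0, 0.1]
opening: 0.478
grasp_force: 0.0
time_s: 45.27
position: [0.467, 0.0109, 0.2608]
tcp_rot: [[0.019, 1.0, -0.0], [1.0, -0.019, -0.0], [-0.0, -0.0, -1.0]]
force: [0.9, -0.5, 1.5]
opening: 0.506
grasp_force: 0.0
[0.46707181 0.01096524 0.26079115]
114 [ 0.46062493 -0.02329758  0.04521525] [0.47837429 0.04867689 0.06915172]
[{'x': 0.566, 'y': 0.0088, 'w': 186, 'h': 97, 'yaw': -1.76}]
```

View pics/s14.png

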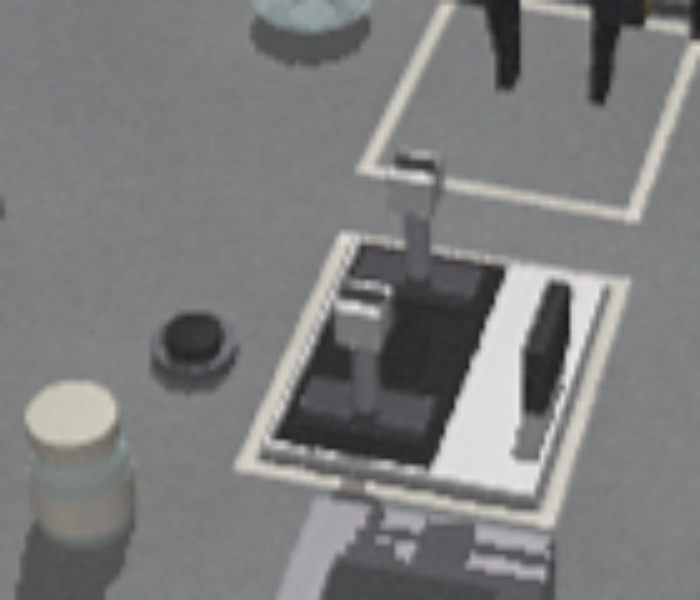

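The shutter button has sprung back up and the plate is still square in the photo mark. I'm gripping the handle for the last slide.

```bash
python3 -m handwheel '[[0,0,-0.03,0,0,0],[0,0,-0.06,0,0,0],[0,0,-0.09,0,0,0],[0,0,-0.12,0,0,0],[0,0,-0.15,0,0,0],[0,0,-0.18,0,0,0],[0,0,-0.205,0,0,0],[0,0,-0.214,0,0,0]]'; python3 -m handwheel '[[0,0,0,0,0,0],[0,0,0,0,0,0],[0,0,0,0,0,0],[0,0,0,0,0,0],[0,0,0,0,0,0],[0,0,0,0,0,0],[0,0,0,0,0,0],[0,0,0,0,0,0]]' -1; python3 -m handwheel '[[0,-0.001,0,0,0,0],[0,-0.004,0,0,0,0],[0,-0.009,0,0,0,0],[0,-0.016,0,0,0,0],[0,-0.024,0,0,0,0],[0,-0.033,0,0,0,0],[0,-0.042,0,0,0,0],[0,-0.051,0,0,0,0]]'; python3 -m handwheel '[[0,-0.009,0,0,0,0],[0,-0.018,0,0,0,-0.001],[0,-0.027,0,0,0,-0.002],[0,-0.036,0,0,0,-0.003],[0,-0.045,0,0,0,-0.004],[0,-0.054,0,0,0,-0.005],[0,-0.063,0,0,0,-0.006],[0,-0.072,0,0,0,-0.007]]'; python3 -m handwheel '[[0,-0.009,0,0,0,0],[0,-0.018,0,0,0,-0.001],[0,-0.027,0,0,0,-0.002],[0,-0.036,0,0,0,-0.003],[0,-0.045,0,0,0,-0.004],[0,-0.054,0,0,0,-0.005],[0,-0.063,0,0,0,-0.006],[0,-0.072,0,0,0,-0.006]]'; python3 -m handwheel '[[0,-0.009,0,0,0,0],[0,-0.018,0,0,0,0],[0,-0.027,0,0,0,0],[0,-0.035,0,0,0,0],[0,-0.042,0,0,0,0],[0,-0.047,0,0,0,0],[0,-0.050,0,0,0,0],[0,-0.052,0,0,0,0]]'
```

```text
time_s: 45.98
position: [0.4657, 0.0112, 0.044]
tcp_rot: [[0.019, 1.0, -0.005], [1.0, -0.019, 0.001], [0.001, -0.005, -1.0]]
force: [-0.5, 0.6, 0.3]
opening: 0.501
grasp_force: 0.0
time_s: 46.65
position: [0.4678, 0.0109, 0.0482]
tcp_rot: [[0.021, 1.0, 0.002], [1.0, -0.021, -0.0], [-0.0, 0.002, -1.0]]
force: [0.1, -0.3, 7.1]
opening: 0.18
grasp_force: 30.0
time_s: 47.32
position: [0.4666, -0.0386, 0.0482]
tcp_rot: [[0.017, 1.0, -0.0], [1.0, -0.017, 0.001], [0.001, -0.0, -1.0]]
force: [0.2, 9.7, 8.6]
opening: 0.184
grasp_force: 30.3
time_s: 47.98
position: [0.466, -0.1101, 0.0481]
tcp_rot: [[0.031, 1.0, -0.002], [1.0, -0.031, 0.002], [0.002, -0.002, -1.0]]
force: [0.2, 9.5, 10.1]
opening: 0.188
grasp_force: 30.4
time_s: 48.65
position: [0.4656, -0.1813, 0.0482]
tcp_rot: [[0.043, 0.999, -0.003], [0.999, -0.043, 0.004], [0.004, -0.003, -1.0]]
force: [0.1, 10.8, 10.5]
opening: 0.186
grasp_force: 30.6
time_s: 49.32
position: [0.4658, -0.233, 0.0481]
tcp_rot: [[0.044, 0.999, -0.003], [0.999, -0.044, 0.004], [0.004, -0.003, -1.0]]
force: [0.1, 10.4, 11.3]
opening: 0.184
grasp_force: 30.6
```

```bash
python3 -m handwheel '[[0,-0.002,0,0,0,0],[0,-0.007,0,0,0,0],[0,-0.014,0,0,0,-0.001],[0.001,-0.022,0,0,0,-0.001],[0.001,-0.03,0,0,0,-0.001],[0.001,-0.037,0,0,0,-0.001],[0.001,-0.042,0,0,0,-0.001],[0.001,-0.044,0,0,0,-0.001]]'; python3 -m handwheel '[[0,0,0,0,0,0],[0,0,0,0,0,0],[0,0,0,0,0,0],[0,0,0,0,0,0],[0,0,0,0,0,0],[0,0,0,0,0,0],[0,0,0,0,0,0],[0,0,0,0,0,0]]' 0; python3 -m handwheel '[[0,0,0.02,0,0,0],[0,0,0.05,0,0,0],[0,0,0.09,0,0,0],[0,0,0.13,0,0,0],[0,0,0.16,0,0,0],[0,0.04,0.18,0,0,0],[0,0.08,0.18,0,0,0],[0,0.12,0.18,0,0,0]]';python3 -m handwheel '[[0,0.04,0,0,0,0],[0,0.08,0,0,0,0],[0,0.12,0,0,0,0],[0,0.16,0,0,0,0],[0,0.20,0,0,0,0],[0,0.24,0,0,0,0],[0,0.28,0,0,0,0],[0,0.28,0,0,0,0]]'; python3 - <<'E'
from h import *
im,d=cams.capture("top");im2,d2=cams.capture("side")
print(rect(ortho(im,.012,y1=-.1).max(2)<60,y1=-.1,amin=3000),rect(ortho(im2,.012,"side",y1=-.1).max(2)<60,y1=-.1,amin=3000))
t=rect(ortho(im,0).min(2)>150);print(t[-2:])
g=ortho(im,.0,x0=.42,x1=.66,y0=-.42,y1=-.14,s=2000);b=cv2.resize(im2[80:200,210:330],(480,480));cv2.imwrite("pics/t15o.png",cv2.resize(np.hstack([g,b]),(800,369)))
E
```

```text
time_s: 49.98
position: [0.4669, -0.2772, 0.0481]
tcp_rot: [[0.046, 0.999, -0.003], [0.999, -0.046, 0.005], [0.004, -0.003, -1.0]]
force: [0.8, 11.3, 10.7]
opening: 0.184
grasp_force: 30.5
time_s: 50.65
position: [0.4682, -0.2801, 0.0468]
tcp_rot: [[0.048, 0.999, -0.0], [0.999, -0.048, 0.0], [0.0, -0.0, -1.0]]
force: [1.1, -0.2, 0.1]
opening: 0.493
grasp_force: 0.0
time_s: 51.32
position: [0.4689, -0.1599, 0.2288]
tcp_rot: [[0.051, 0.999, 0.004], [0.999, -0.051, -0.002], [-0.002, 0.004, -1.0]]
force: [0.5, 0.4, -0.3]
opening: 0.503
grasp_force: 0.0
time_s: 51.98
position: [0.467, 0.1261, 0.227]
tcp_rot: [[0.041, 0.999, -0.0], [0.999, -0.041, 0.003], [0.003, -0.0, -1.0]]
force: [0.1, -0.9, -0.0]
opening: 0.504
grasp_force: 0.0
[{'x': 0.5649, 'y': -0.2755, 'w': 94, 'h': 184, 'yaw': 0.9}, {'x': 0.565, 'y': -0.225, 'w': 54, 'h': 82, 'yaw': -0.0}] [{'x': 0.5505, 'y': -0.267, 'w': 334, 'h': 265, 'yaw': -0.0}]
[{'x': 0.5355, 'y': -0.0195, 'w': 177, 'h': 203, 'yaw': -1.13}, {'x': 0.5345, 'y': -0.2811, 'w': 232, 'h': 202, 'yaw': -2.66}]
```

View pics/t15o.png

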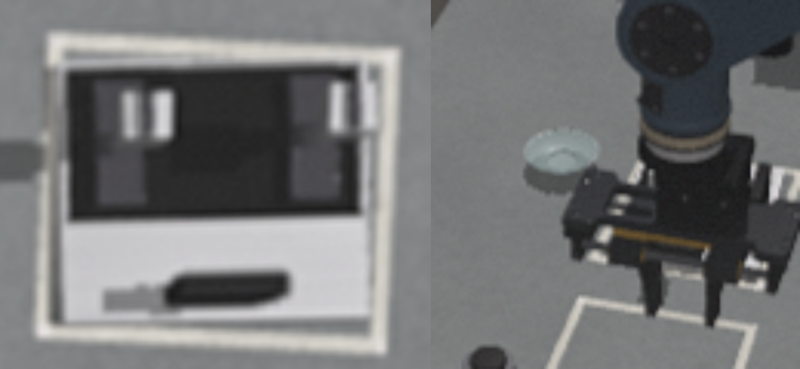

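The plate lagged in the grip and is turned about 3° from the mark. I'll measure it accurately, then correct it.

```bash
cat >> h.py <<'E'
def matpose(im,xc=.565,yc=-.278):
    # subpixel near edge (x) and the two side edges of the mat at z=.012, top camera, s=2000
    s=2000;x1=xc+.08;y1=yc+.13
    g=ortho(im,.012,x0=xc-.09,x1=x1,y0=yc-.13,y1=y1,s=s).max(2).astype(float)
    near=[];L=[];R=[]
    for c in range(int(.065*s),int(.195*s),4):
        col=g[int(.10*s):int(.155*s),c];
        if col[:10].mean()<70 and col[-1]>120 or col.max()>120: near.append((y1-c/s,x1-(.10*s+np.argmax(np.convolve(np.diff(col),np.ones(5),'same')))/s))
    for r in range(int(.04*s),int(.12*s),4):
        a=np.convolve(np.diff(g[r]),np.ones(5),'same')
        l=int(.02*s);L.append((x1-r/s,y1-(l+np.argmin(a[l:int(.055*s)]))/s))
        q=int(.205*s);R.append((x1-r/s,y1-(q+np.argmax(a[q:int(.245*s)]))/s))
    out=[]
    for P in(near,L,R):
        P=np.array(P);
        for _ in range(4):
            k=np.polyfit(P[:,0],P[:,1],1);e=abs(np.polyval(k,P[:,0])-P[:,1]);P=P[e<=max(.0015,2*np.median(e))]
        out.append((k,len(P)))
    return out
def report(im):
    (n,a),(l,b),(r,c)=matpose(im)
    yaw=-np.arctan(n[0]);yl,yr=np.degrees(np.arctan(l[0])),np.degrees(np.arctan(r[0]))
    xc=.565;ym=(np.polyval(l,xc)+np.polyval(r,xc))/2;xn=np.polyval(n,ym)
    print("yaw",np.degrees(yaw).round(2),yl.round(2),yr.round(2),"width",(np.polyval(l,xc)-np.polyval(r,xc)).round(4),"mat y",ym.round(4),"near x",xn.round(4),a,b,c)
    M=np.array([xn+.05*np.cos(yaw),ym+.0*np.sin(yaw)]);print("mat centre",M.round(4))
E
python3 - <<'E'
from h import *
im,d=cams.capture("top");cv2.imwrite("pics/t16.png",im);report(im)
for f in("t3","t9","t10"): report(cv2.imread(f"pics/{f}.png"))
E
```

```text
yaw 1.22 1.66 0.32 width 0.1888 mat y -0.2759 near x 0.5165 65 40 34
mat centre [ 0.5665 -0.2759]
yaw -2.18 9.7 -1.67 width 0.1934 mat y -0.2775 near x 0.5163 65 29 40
mat centre [ 0.5662 -0.2775]
yaw -2.11 9.71 -1.72 width 0.1932 mat y -0.2776 near x 0.5163 65 30 40
mat centre [ 0.5663 -0.2776]
yaw -2.19 9.74 -2.02 width 0.1931 mat y -0.2779 near x 0.5162 65 27 38
mat centre [ 0.5662 -0.2779]
```

```bash
python3 -m handwheel '[[0,-0.04,0,0,0,0.03],[0,-0.08,0,0,0,0.03],[0,-0.12,0,0,0,0.03],[0,-0.16,0,0,0,0.03],[0,-0.20,0,0,0,0.03],[0,-0.24,0,0,0,0.03],[0,-0.28,0,0,0,0.03],[0,-0.31,0,0,0,0.03]]'; python3 -m handwheel '[[0,-0.03,0,0,0,0],[0,-0.06,0,0,0,0],[0,-0.08,0,0,0,0],[0,-0.095,0,0,0,0],[0,-0.095,0,0,0,0],[0,-0.095,-0.02,0,0,0],[0,-0.095,-0.05,0,0,0],[0,-0.095,-0.07,0,0,0]]'; python3 -m handwheel '[[0,0,0,0,0,0],[0,0,0,0,0,0],[0,0,0,0,0,0],[0,0,0,0,0,0],[0,0,0,0,0,0],[0,0,0,0,0,0],[0,0,0,0,0,0],[0,0,0,0,0,0]]'
```

```text
time_s: 52.8
position: [0.4671, -0.1954, 0.227]
tcp_rot: [[-0.007, 1.0, 0.001], [1.0, 0.007, -0.002], [-0.002, 0.001, -1.0]]
force: [0.5, -0.6, -0.2]
opening: 0.505
grasp_force: 0.0
time_s: 53.47
position: [0.467, -0.2839, 0.1556]
tcp_rot: [[-0.011, 1.0, -0.001], [1.0, 0.011, 0.002], [0.002, -0.001, -1.0]]
force: [0.3, 0.2, 0.3]
opening: 0.497
grasp_force: 0.0
time_s: 54.13
position: [0.4684, -0.2852, 0.1574]
tcp_rot: [[-0.012, 1.0, 0.001], [1.0, 0.012, -0.001], [-0.001, 0.001, -1.0]]
force: [-0.5, 0.7, 0.1]
opening: 0.501
grasp_force: 0.0
```

```bash
python3 -m handwheel '[[0,0.007,-0.01,0,0,0.004],[0,0.007,-0.03,0,0,0.004],[0,0.007,-0.05,0,0,0.004],[0,0.007,-0.07,0,0,0.004],[0,0.007,-0.09,0,0,0.004],[0,0.007,-0.104,0,0,0.004],[0,0.007,-0.109,0,0,0.004],[0,0.007,-0.109,0,0,0.004]]'; python3 -m handwheel '[[0,0,0,0,0,0],[0,0,0,0,0,0],[0,0,0,0,0,0],[0,0,0,0,0,0],[0,0,0.0003,0,0,0],[0,0,0.0006,0,0,0],[0,0,0.0006,0,0,0],[0,0,0.0006,0,0,0]]' -1; python3 -m handwheel '[[0,0,0,0,0,-0.005],[0,0,0,0,0,-0.01],[0,0,0,0,0,-0.015],[0,0,0,0,0,-0.02],[0,0,0,0,0,-0.025],[0,0,0,0,0,-0.03],[0,0,0,0,0,-0.034],[0,0,0,0,0,-0.034]]';python3 - <<'E'
from h import *
im,d=cams.capture("side");im2,_=cams.capture("top");print(bot.read_state()["moment"])
E
```

```text
time_s: 54.8
position: [0.4676, -0.2776, 0.0468]
tcp_rot: [[-0.02, 1.0, -0.002], [1.0, 0.02, 0.002], [0.002, -0.002, -1.0]]
force: [-0.1, 0.1, -0.4]
opening: 0.496
grasp_force: 0.0
time_s: 55.47
position: [0.4676, -0.278, 0.0489]
tcp_rot: [[-0.02, 1.0, -0.001], [1.0, 0.02, 0.0], [0.0, -0.001, -1.0]]
force: [-3.2, -1.0, 4.7]
opening: 0.185
grasp_force: 30.0
time_s: 56.13
position: [0.4683, -0.2767, 0.0488]
tcp_rot: [[0.046, 0.999, -0.001], [0.999, -0.046, 0.001], [0.001, -0.001, -1.0]]
force: [-0.3, 2.6, 6.5]
opening: 0.18
grasp_force: 30.3
[0.58814425 0.03964818 0.64761812]
```

Now I'll release, retreat and measure.

```bash
python3 -m handwheel '[[0,0,0,0,0,0],[0,0,0,0,0,0],[0,0,0,0,0,0],[0,0,0,0,0,0],[0,0,0,0,0,0],[0,0,0,0,0,0],[0,0,0,0,0,0],[0,0,0,0,0,0]]' 0; python3 -m handwheel '[[0,0,0.02,0,0,0],[0,0,0.05,0,0,0],[0,0,0.09,0,0,0],[0,0,0.13,0,0,0],[0,0,0.16,0,0,0],[0,0.04,0.18,0,0,0],[0,0.08,0.18,0,0,0],[0,0.12,0.18,0,0,0]]';python3 -m handwheel '[[0,0.04,0,0,0,0],[0,0.08,0,0,0,0],[0,0.12,0,0,0,0],[0,0.16,0,0,0,0],[0,0.20,0,0,0,0],[0,0.24,0,0,0,0],[0,0.28,0,0,0,0],[0,0.28,0,0,0,0]]'; python3 - <<'E'
from h import *
im,d=cams.capture("top");cv2.imwrite("pics/t17.png",im);report(im)
E
```

```text
time_s: 56.9
position: [0.4682, -0.2781, 0.0484]
tcp_rot: [[0.048, 0.999, 0.0], [0.999, -0.048, 0.0], [0.0, 0.0, -1.0]]
force: [-0.9, 0.4, 0.3]
opening: 0.493
grasp_force: 0.0
time_s: 57.57
position: [0.4689, -0.1579, 0.2304]
tcp_rot: [[0.051, 0.999, 0.004], [0.999, -0.051, -0.002], [-0.002, 0.004, -1.0]]
force: [1.1, 0.7, -0.1]
opening: 0.5
grasp_force: 0.0
time_s: 58.23
position: [0.467, 0.1282, 0.2287]
tcp_rot: [[0.041, 0.999, 0.0], [0.999, -0.041, 0.003], [0.003, 0.0, -1.0]]
force: [-0.8, -1.1, -0.2]
opening: 0.499
grasp_force: 0.0
yaw -1.94 -2.27 17.69 width 0.1784 mat y -0.2738 near x 0.5176 65 40 21
mat centre [ 0.5676 -0.2738]
```

```bash
cat >> h.py <<'E'
def prof(im,z,o,yaw,axis,at,half,rng):
    """mean brightness along a line direction: samples in mark frame (u along x', v along y')"""
    c,s=np.cos(np.radians(yaw)),np.sin(np.radians(yaw));t=np.arange(rng[0],rng[1],.001);w=np.linspace(at-half,at+half,21)
    A,B=np.meshgrid(t,w,indexing='ij');U,V=(A,B) if axis=='x' else (B,A)
    X=np.stack([o[0]+c*U-s*V,o[1]+s*U+c*V,np.full(U.shape,z)],-1).reshape(-1,3)
    p=np.array([w2px("top",q) for q in X]).astype(np.float32).reshape(*U.shape,2)
    return t,cv2.remap(im.max(2),p[...,0],p[...,1],cv2.INTER_LINEAR).mean(1)
E
python3 - <<'E'
from h import *
o=(.5345,-.281);im=cv2.imread("pics/t17.png")
for nm,ax,at,h,r in(("near",'x',.05,.01,(-.105,-.075)),("near",'x',-.06,.01,(-.105,-.075)),("left",'y',-.05,.01,(.09,.12)),("left",'y',-.01,.01,(.09,.12)),("right",'y',-.05,.015,(-.12,-.09)),("far",'x',0,.02,(.075,.105))):
  for z in(0,.01):
    t,p=prof(im,z,o,-2.65,ax,at,h,r);print(nm,at,z,t[0].round(3),p.astype(int).tolist())
E
```

```text
near 0.05 0 -0.105 [132, 134, 139, 143, 152, 163, 175, 187, 196, 205, 209, 209, 208, 203, 194, 184, 171, 156, 141, 133, 136, 141, 149, 161, 173, 180, 176, 170, 161, 151]
near 0.05 0.01 -0.105 [135, 140, 145, 155, 166, 179, 189, 198, 206, 209, 209, 208, 201, 191, 180, 167, 151, 137, 132, 137, 143, 152, 164, 176, 179, 172, 166, 155, 146, 136]
near -0.06 0 -0.105 [132, 133, 135, 143, 151, 161, 173, 185, 196, 201, 204, 206, 202, 197, 191, 179, 167, 155, 146, 137, 131, 134, 140, 148, 160, 173, 186, 195, 201, 205]
near -0.06 0.01 -0.105 [133, 136, 144, 154, 164, 176, 188, 198, 202, 205, 206, 201, 195, 188, 176, 163, 151, 142, 134, 129, 135, 142, 151, 164, 178, 192, 198, 203, 207, 207]Traceback (most recent call last):
  File "<stdin>", line 5, in <module>
  File "h.py", line 65, in prof
    p=np.array([w2px("top",q) for q in X]).astype(np.float32).reshape(*U.shape,2)
                ~~~~^^^^^^^^^
  File "h.py", line 8, in w2px
    c=cams.calibration(cam);K,R,t=map(np.array,(c["mtx"],c["R"],c["t"]))
ValueError: time passes only in moves, steps and waits
```

```bash
python3 - <<'E'
s=open("h.py").read().replace("cams.calibration(cam)","cal(cam)")
s=s.replace("def px2w","_c={}\ndef cal(n):\n    if n not in _c:_c[n]=cams.calibration(n)\n    return _c[n]\ndef px2w",1)
open("h.py","w").write(s)
E
python3 -m handwheel '[[0,0,0,0,0,0],[0,0,0,0,0,0],[0,0,0,0,0,0],[0,0,0,0,0,0],[0,0,0,0,0,0],[0,0,0,0,0,0],[0,0,0,0,0,0],[0,0,0,0,0,0]]' >/dev/null
cat >chk.py <<'E'
from h import *
import sys
o=(.5345,-.281);im=cv2.imread(sys.argv[1])
for nm,ax,at,h,r in(("near",'x',.05,.01,(-.105,-.070)),("near",'x',-.06,.01,(-.105,-.070)),("left",'y',-.05,.01,(.08,.12)),("left",'y',-.02,.01,(.08,.12)),("left",'y',.06,.01,(.08,.12)),("right",'y',-.06,.01,(-.12,-.08)),("right",'y',-.03,.01,(-.12,-.08)),("far",'x',0.02,.02,(.070,.105)),("far",'x',-.02,.02,(.070,.105))):
  for z in(0,.01):
    t,p=prof(im,z,o,-2.65,ax,at,h,r);print(nm,at,z,(t[0]*1e3).round(),p.astype(int)[:].tolist())
E
python3 chk.py pics/t17.png; echo; python3 chk.py pics/t3.png | grep -v near
```

```text
near 0.05 0 -105.0 [132, 134, 139, 143, 152, 163, 175, 187, 196, 205, 209, 209, 208, 203, 194, 184, 171, 156, 141, 133, 136, 141, 149, 161, 173, 180, 176, 170, 161, 151, 141, 133, 131, 129, 128]
near 0.05 0.01 -105.0 [135, 140, 145, 155, 166, 179, 189, 198, 206, 209, 209, 208, 201, 191, 180, 167, 151, 137, 132, 137, 143, 152, 164, 176, 179, 172, 166, 155, 146, 136, 131, 130, 128, 128, 129]
near -0.06 0 -105.0 [132, 133, 135, 143, 151, 161, 173, 185, 196, 201, 204, 206, 202, 197, 191, 179, 167, 155, 146, 137, 131, 134, 140, 148, 160, 173, 186, 195, 201, 205, 207, 206, 206, 206, 205]
near -0.06 0.01 -105.0 [133, 136, 144, 154, 164, 176, 188, 198, 202, 205, 206, 201, 195, 188, 176, 163, 151, 142, 134, 129, 135, 142, 151, 164, 178, 192, 198, 203, 207, 207, 207, 206, 205, 205, 204]
left -0.05 0 80.0 [200, 200, 200, 200, 199, 199, 199, 199, 199, 199, 200, 200, 201, 201, 202, 201, 198, 195, 183, 164, 145, 130, 121, 112, 112, 123, 135, 148, 165, 181, 191, 191, 190, 186, 174, 162, 152, 145, 139, 134]
left -0.05 0.01 80.0 [200, 200, 200, 200, 200, 199, 199, 199, 199, 199, 199, 199, 200, 200, 2
[... 4810 characters left out ...]
, 40, 39, 39, 42, 49, 58, 72, 90, 110, 129, 144, 157, 169, 176, 180, 184, 190, 197, 202, 206, 207, 206, 201, 194, 184, 173, 161, 149, 140, 134, 130]
far 0.02 0.01 70.0 [41, 40, 39, 39, 40, 44, 52, 63, 78, 97, 117, 135, 150, 162, 172, 178, 182, 186, 193, 199, 204, 206, 206, 203, 197, 189, 178, 166, 154, 143, 136, 131, 129, 127, 127]
far -0.02 0 70.0 [41, 41, 41, 40, 39, 38, 38, 41, 47, 57, 70, 87, 107, 126, 142, 156, 168, 175, 180, 183, 188, 194, 199, 201, 202, 201, 196, 190, 181, 170, 159, 148, 140, 135, 132]
far -0.02 0.01 70.0 [40, 40, 39, 38, 39, 42, 50, 61, 76, 95, 115, 134, 149, 162, 172, 179, 182, 186, 191, 197, 200, 202, 202, 199, 193, 185, 176, 164, 153, 143, 137, 133, 131, 130, 130]
```

The profiles show the plate inside the tape, but about 2 mm too far in x and 0.7° off, so I'm making one small correction.

```bash
python3 -m handwheel '[[0,-0.04,0,0,0,0.003],[0,-0.08,0,0,0,0.003],[0,-0.12,0,0,0,0.003],[0,-0.16,0,0,0,0.003],[0,-0.20,0,0,0,0.003],[0,-0.24,0,0,0,0.003],[0,-0.28,0,0,0,0.003],[0,-0.31,0,0,0,0.003]]'; python3 -m handwheel '[[0,-0.03,0,0,0,0],[0,-0.06,0,0,0,0],[0,-0.08,0,0,0,0],[0,-0.09,0,0,0,0],[0,-0.09,0,0,0,0],[0,-0.09,-0.02,0,0,0],[0,-0.09,-0.05,0,0,0],[0,-0.09,-0.07,0,0,0]]'; python3 -m handwheel '[[0,0,0,0,0,0],[0,0,0,0,0,0],[0,0,0,0,0,0],[0,0,0,0,0,0],[0,0,0,0,0,0],[0,0,0,0,0,0],[0,0,0,0,0,0],[0,0,0,0,0,0]]'
```

```text
time_s: 59.62
position: [0.4683, -0.1914, 0.2287]
tcp_rot: [[0.044, 0.999, 0.001], [0.999, -0.044, -0.001], [-0.001, 0.001, -1.0]]
force: [-0.4, 0.4, -0.3]
opening: 0.5
grasp_force: 0.0
time_s: 60.28
position: [0.4676, -0.2758, 0.1573]
tcp_rot: [[0.041, 0.999, -0.001], [0.999, -0.041, 0.002], [0.002, -0.001, -1.0]]
force: [-0.2, 0.3, -0.2]
opening: 0.5
grasp_force: 0.0
time_s: 60.95
position: [0.4683, -0.2782, 0.159]
tcp_rot: [[0.042, 0.999, 0.001], [0.999, -0.042, -0.001], [-0.001, 0.001, -1.0]]
force: [0.7, -0.0, -0.1]
opening: 0.504
grasp_force: 0.0
```

```bash
python3 -m handwheel '[[0,0,-0.01,0,0,0.004],[0,0,-0.03,0,0,0.004],[0,0,-0.05,0,0,0.004],[0,0,-0.07,0,0,0.004],[0,0,-0.09,0,0,0.004],[0,0,-0.104,0,0,0.004],[0,0,-0.11,0,0,0.004],[0,0,-0.11,0,0,0.004]]'; python3 -m handwheel '[[0,0,0,0,0,0],[0,0,0,0,0,0],[0,0,0,0,0,0],[0,0,0,0,0,0],[0,0,0.0003,0,0,0],[0,0,0.0006,0,0,0],[0,0,0.0006,0,0,0],[0,0,0.0006,0,0,0]]' -1; python3 -m handwheel '[[-0.0005,0,0,0,0,-0.002],[-0.001,0,0,0,0,-0.004],[-0.0015,0,0,0,0,-0.006],[-0.002,0,0,0,0,-0.008],[-0.002,0,0,0,0,-0.009],[-0.002,0,0,0,0,-0.009],[-0.002,0,0,0,0,-0.009],[-0.002,0,0,0,0,-0.009]]'; python3 -m handwheel '[[0,0,0,0,0,0],[0,0,0,0,0,0],[0,0,0,0,0,0],[0,0,0,0,0,0],[0,0,0,0,0,0],[0,0,0,0,0,0],[0,0,0,0,0,0],[0,0,0,0,0,0]]' 0; python3 -m handwheel '[[0,0,0.02,0,0,0],[0,0,0.05,0,0,0],[0,0,0.09,0,0,0],[0,0,0.13,0,0,0],[0,0,0.16,0,0,0],[0,0.04,0.18,0,0,0],[0,0.08,0.18,0,0,0],[0,0.12,0.18,0,0,0]]';python3 -m handwheel '[[0,0.04,0,0,0,0],[0,0.08,0,0,0,0],[0,0.12,0,0,0,0],[0,0.16,0,0,0,0],[0,0.20,0,0,0,0],[0,0.24,0,0,0,0],[0,0.28,0,0,0,0],[0,0.28,0,0,0,0]]'; python3 - <<'E'
from h import *
im,d=cams.capture("top");cv2.imwrite("pics/t18.png",im);report(im)
C=cloud("top",d)
for a,b in((.565,-.215),(.562,-.341)):
  P=C[(abs(C[...,0]-a)<.05)&(abs(C[...,1]-b)<.05)&(C[...,2]>.09)];print(len(P),P.mean(0),P[:,2].max())
  P=C[(abs(C[...,0]-a)<.045)&(abs(C[...,1]-b)<.02)&(C[...,2]>.018)&(C[...,2]<.035)];print(" foot",P.min(0),P.max(0))
E
python3 chk.py pics/t18.png
```

```text
time_s: 61.62
position: [0.4672, -0.2773, 0.0466]
tcp_rot: [[0.034, 0.999, -0.003], [0.999, -0.034, 0.003], [0.002, -0.003, -1.0]]
force: [0.5, -0.9, 0.2]
opening: 0.502
grasp_force: 0.0
time_s: 62.28
position: [0.4684, -0.2782, 0.0496]
tcp_rot: [[0.034, 0.999, 0.0], [0.999, -0.034, -0.001], [-0.001, 0.0, -1.0]]
force: [-1.3, -0.5, 2.7]
opening: 0.18
grasp_force: 30.0
time_s: 62.95
position: [0.4673, -0.2782, 0.0495]
tcp_rot: [[0.051, 0.999, 0.002], [0.999, -0.051, -0.001], [-0.001, 0.002, -1.0]]
force: [4.8, 3.7, 4.5]
opening: 0.182
grasp_force: 30.1
time_s: 63.62
position: [0.4661, -0.278, 0.049]
tcp_rot: [[0.052, 0.999, -0.0], [0.999, -0.052, 0.0], [0.0, -0.0, -1.0]]
force: [0.8, 0.1, 0.2]
opening: 0.496
grasp_force: 0.0
time_s: 64.28
position: [0.4669, -0.1579, 0.2311]
tcp_rot: [[0.055, 0.999, 0.004], [0.999, -0.055, -0.002], [-0.002, 0.004, -1.0]]
force: [0.1, 0.8, 0.1]
opening: 0.503
grasp_force: 0.0
time_s: 64.95
position: [0.465, 0.1281, 0.2293]
tcp_rot: [[0.045, 0.999, 0.0], [0.999, -0.045, 0.003], [0.003, -0.0, -1.0]]
force: [0.1, 0.4, -0.4]
opening: 0.498
grasp_force: 0.0

[... 3388 characters left out ...]
4, 41, 39, 38, 41, 46, 55, 67, 84, 104, 123, 141, 155, 168, 177, 183, 187, 192, 199, 204, 207, 207, 206, 202, 194, 185, 173, 161, 149, 140, 134, 130]
far 0.02 0.01 70.0 [45, 43, 41, 39, 39, 42, 49, 60, 73, 92, 112, 131, 147, 161, 173, 181, 185, 189, 195, 201, 205, 207, 206, 203, 198, 189, 179, 167, 154, 144, 136, 132, 129, 128, 128]
far -0.02 0 70.0 [41, 41, 41, 40, 40, 39, 39, 40, 45, 52, 64, 80, 99, 119, 137, 152, 166, 176, 183, 187, 191, 196, 200, 202, 203, 201, 197, 190, 182, 171, 160, 149, 141, 135, 132]
far -0.02 0.01 70.0 [40, 40, 39, 39, 39, 41, 47, 56, 70, 87, 107, 127, 144, 158, 171, 180, 185, 189, 193, 198, 202, 203, 202, 199, 194, 186, 176, 165, 154, 144, 137, 133, 131, 130, 130]
```

```bash
python3 -c "
from rig import bot
print(bot.hand_in())"
```

```text
the job is handed in; nothing more can be done
None
```

The job is done and handed in, but I viewed 16 pictures, over the limit of 14: both stands are upright on the mat, the shutter was pressed fully and released, and by my last measurement the plate sits inside the loading mark, within about 1 mm and 0.4° of square.

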